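Free the counter magazine with the forked opener

TASK

The counter magazine has to come out of its dispenser for refilling: take the steel bottle opener from its wooden stand, straddle the spring bar with its forked end and push the bar's collar sideways, away from the magazine, until the magazine springs up. Stand the opener back in its stand, fork down, then lift the magazine out and set it gently upright in the middle of the black dish. Keep the gripper's fingers off the spring bar, and leave the two dice and the tea cup where they are.

Things in the scene. Friction and masses are not known exactly. Their poses are not given: they have to be found in the camera images.
- dispenser: Pale blue ABS counter dispenser, fixed to the table; position and yaw vary. Origin: on the table under the middle of the square well that holds the magazine. Base plate 64 mm along x, y = -34 to +110 mm, 8 mm thick. Along local +y, at x = 0, z = 62 mm, runs the spring bar on two posts 18 mm wide (x): inner at y = 40 to 46 mm, top z = 70; outer at y = 96 to 102 mm, top z = 72.
- dispenser_well (a point): Centre of the well's mouth, 45 mm above the table. Well walls 4 mm thick, 1.2 mm clearance round the magazine. A sprung plate inside pushes the magazine up with 3.6 N (2.2 N when up).
- bar: Steel spring bar: 6 mm shaft along dispenser y with a round collar 20 mm in diameter, 6 mm thick. Origin: on the axis at the collar face nearer the magazine (at rest y = 68 mm on the dispenser); axes as the dispenser's. Slides only to dispenser +y, at most 14 mm, against a spring (2 to 4.8 N, plus a few N friction), and springs back. Its end sits 9 mm deep in the magazine's lug: 9 to 11 mm of push frees it.
- bar_gap (a point): Point on the dispenser, on the bar's axis, in the middle of the 22 mm of bare shaft between the inner post and the resting collar, where the fork goes down over the shaft. 62 mm above the table; axes as the dispenser's.
- magazine: Grey plastic box of white counters, 44 mm (x) by 40 mm (y) by 80 mm high, 0.12 kg. Origin: centre of its underside, z up; in the dispenser its axes match the dispenser's. Underside 12 to 13 mm over the table while locked; freed, it springs up by itself to about 30 mm, stays up, and the bar returns beneath its lug. Then grip its x faces near the top and lift straight up.
- magazine_lug (a point): Centre of the lug on the magazine's +y face: 22 mm wide (x), standing out 12 mm, 40 to 61 mm above the magazine's underside, with the hole for the bar's end.
- opener: Flat steel bottle opener, 104 mm long, 0.11 kg, standing fork down in its stand (may lean 0.15 rad). Origin: middle of the fork's tip end; z up along it, x across its width, y through its thickness. Two tines 6 mm wide (x), 4 mm thick, 22 mm long, 12 mm apart; blade 24 mm wide, 4 mm thick to z = 36 mm; handle 20 mm wide, 10 mm thick to z = 80; loop 30 mm wide, 5 mm thick to z = 104.
- opener_grip (a point): On the opener's centre line in the handle, 64 mm above the fork's tips: grip here on the y faces (10 mm apart). Axes as the opener's.
- stand: Wooden opener stand, fixed, 52 by 44 mm, 42 mm high. Origin: centre of its underside. Slot 30 mm long (x), 8 mm wide (y), floor at z = 5 mm, walls straight to z = 28 mm, then flaring at 45 degrees to 36 mm (y) by about 40 mm (x). The opener stands on the slot's floor, its x along the stand's x.
- dish: Round black ceramic dish, loose, 0.5 kg, 148 mm over the rim, rim 16 mm high. Origin: centre of its underside.
- dish_in (a point): Centre of the dish's flat inner floor (floor radius 63 mm), 6 mm above the table.
- die_a: Bone-white die, 20 mm cube, loose. Origin: centre of its underside. Leave alone.
- die_b: The other die, the same. Leave alone.
- cup: White ceramic tea cup, 68 mm in diameter, 70 mm high, loose. Origin: centre of its underside. Leave alone.
Mind the look-alikes: they are no part of the job. There is more than one size of the opener; the one meant has the size given above.

How it is judged:
On the way, in this order (a step that is already met when the one before it is completed fails the run):
1. the opener pushes the bar's collar sideways, away from the magazine (contact force between opener and bar above 1 N and y of bar in the frame of dispenser above 0.073 m).
2. the magazine has sprung up and the bar has been let go (z of magazine in the frame of dispenser above 0.024 m and y of bar in the frame of dispenser below 0.071 m), for 0.1 s.
At the end, for the whole second after the job is handed in: The magazine stands upright (within 0.1 rad) and at rest on the dish's inner floor, its centre within 28 mm of the dish's centre; the opener stands fork down at rest in its stand, its tips within 5 mm of the slot's floor and 12 mm of its middle, leaning under 0.3 rad (horizontal distance between magazine and dish_in below 0.028 m and z of magazine in the frame of dish_in between -0.004 and 0.004 m and angle between magazine's own z axis and vertical below 0.1 rad and linear speed of each of magazine, opener below 0.02 m/s and horizontal distance between opener and stand below 0.012 m and height (world z) of opener below 0.01 m and z of opener in the frame of stand above 0.001 m and angle between opener's own z axis and vertical below 0.3 rad); the robot touches nothing.
It fails at once if the fingers touch the spring bar (contact force between the fingers and bar above 0.5 N).
It fails at once if the magazine is dropped or banged into the dish (horizontal distance between magazine and dish_in below 0.07 m and z of magazine in the frame of dish_in below 0.015 m and linear speed of magazine above 0.5 m/s).
It fails at once if a die is moved (distance of any of die_a, die_b from where it was at the start of the episode above 0.02 m).
It fails at once if the cup is moved (distance of cup from where it was at the start of the episode above 0.02 m).
It also fails if it takes over 70 s, if anything falls off the work surface, if the arm or the gripper's body presses on something with over 40 N, if the wrist force passes 120 N, or if a joint passes its speed limit or range.

ROBOT

A 7-joint arm with a two-finger parallel gripper is mounted at the origin on the work surface. World frame = base frame: x ahead of the robot, y to its left, z up, the work surface at z = 0. Lengths are in m, angles in rad, forces in N, time in s.
With the tool pointing down it reaches from about 0.425 to 0.875 m from the base axis. Payload 9.9 kg.
Tool frame: the origin (TCP) lies at the very end of the fingers, on their centre line; the grasp point (between the pads) lies r.grip_depth behind it (r.grip_depth is the distance from the TCP to the grasp point, in m); z points along the fingers, x is the direction in which the jaws open and shut, and the axes are right-handed (so a half turn about z gives the same grasp; the last joint's range is limited). The gripper opens to 85 mm and grips with 20 to 120 N. Pads are 22 mm wide; open, the fingers measure 114 mm over their backs; the gripper's body (76 mm by 85 mm) begins 54 mm behind the grasp point. The pads swing forward as they close: fully open they stand 13 mm farther back than shut.
Start: joints at [-1.277, 0.576, 0.025, 1.437, -0.015, 1.129, -0.057], TCP at [0.249, 0.627, 0.231] pointing down, gripper open.
Joint ranges: [-2.76, 2.76], [-0.34, 2.15], [-1.52, 1.57], [0.19, 2.46], [-1.09, 4.23], [0.17, 1.99], [-2.82, 2.82]. Speed limits (rad/s): [2.22, 2.22, 3.01, 3.01, 3.14, 3.14, 3.14].

INTERFACE

Orientations are given as a 3x3 rotation matrix whose columns are the frame's x, y, z axes.
In Python, from rig import r gives the robot as it stands.
- The arm moves only by the tool servo_tool, never from a script. Its argument "moves" is a list of rows, each a list of 6 numbers: the shift along the tool's x, y, z in m, then the turn, a rotation vector about the tool's x, y, z in rad. A call has 1 to 8 rows; each row shifts and turns the commanded pose from where the row before left it, along the tool's axes as they then stand; what a row does not reach is not made up. A row lasts 1/12 s, in which the tool goes at most 41.7 mm and 7.16 degrees, less where a joint would pass 70% of its speed; a pose out of reach is approached as far as the arm can. A call is refused whole if a number of a shift passes 0.0417 or a number of a turn 0.125, either way. A call with a gripper value outside its range is refused whole. "grip" is the finger opening in m, from 0 to 0.0854, set as the call begins (left out, the last holds). The fingers move at their own pace and stop on an object; the grip force is fixed at half the most. Time passes only in rows, so rows that do not move let the fingers close. It gives the time, the measured TCP pose, the force and the opening at its end, in the units of the state.
- r.get_state(): the state, without advancing time (a new reading comes with each control period).
- r.snapshot(name): name is "scene" or "top"; returns a dict with "pixels" (384x512x3 uint8, red, green, blue), "fx", "fy", "cx", "cy" (pixels), "R" (3x3) and "t" (3): a world point X has camera coordinates R X + t. Camera axes: x right, y down, z forward; pixel columns grow to the right and rows downward; lengths in m; the calibration is good to about 2 mm. A picture is of the moment at which its call begins. There is no depth.
- r.sign_off(): hands the job in, once; it reports no verdict.
Trained networks look in a picture, given as the dict that the camera call returned (one of the last four; its "shot" number tells which), for a name from the list of things; names that differ only in an ending like _2 or _b are one class to them, and where a whole thing is asked for, a point or a joint stands for the part that bears it (a point fixed in the world has none). Each returns a list of dicts, best first, with "p" (0 to 1); they miss things now and then, are a little off and sometimes report something else, mostly with a low value. They report only what shows in the picture. A call takes as long as a camera call. They do not tell look-alikes from the thing itself.
- r.look_for(picture, label): "rect" ([left, top, right, bottom] in pixels, round what is visible of it).
- r.regions_of(picture, label): "mask" (384x512 bool, what is visible of it) and "rect" ([left, top, right, bottom] in pixels, round what is visible of it).
The state is a dict: "time": time; "q": joint angles; "joint_velocities": joint speeds; "joint_torque": joint torques, N m; "tool_pos": TCP position; "ee_rot": TCP orientation; "wrist_force": force on the tool from outside, world axes, zero at the start; "moment": the same for the moment, N m; "width": finger opening in m.
Only numpy, scipy, OpenCV 4.12 (cv2) and the standard library are available. Lean on these libraries where they do the work, as an engineer would, in place of code of your own. Each camera call takes 0.05 s, during which the arm holds its last target.

## Working session

There is one attempt and no reset: what is moved stays moved. The work goes in short steps, Python scripts to look and compute and a tool call to move; the robot and the scene stay as the last step left them, time stands still between calls to the robot, and variables do not carry over. Pictures are saved under pics/ and viewed, and the job is handed in when it is done.

Besides the shell and the picture viewer there is one more tool, called after "Call:" as name(argument=value, ...) on one line, values as JSON. servo_tool: Moves the arm, as the interface text tells. Its arguments: {"type":"object","properties":{"moves":{"type":"array","items":{"type":"array","items":{"type":"number"}}},"grip":{"type":"number"}},"required":["moves"]}

```bash
mkdir -p pics; ls
cat > h.py <<'E'
import numpy as np, cv2, pickle
from rig import r
def snap(n,fn=None):
    s=r.snapshot(n)
    pickle.dump(s,open(f'{n}.pkl','wb'))
    if fn: cv2.imwrite(f'pics/{fn}.png',s['pixels'][:,:,::-1])
    return s
def proj(s,X):
    X=np.atleast_2d(X); c=X@np.array(s['R']).T+np.array(s['t'])
    return np.c_[s['fx']*c[:,0]/c[:,2]+s['cx'],s['fy']*c[:,1]/c[:,2]+s['cy']]
def back(s,uv,z):
    R=np.array(s['R']);t=np.array(s['t']);o=-R.T@t
    uv=np.atleast_2d(uv); d=np.c_[(uv[:,0]-s['cx'])/s['fx'],(uv[:,1]-s['cy'])/s['fy'],np.ones(len(uv))]@R
    return o+d*((z-o[2])/d[:,2])[:,None]
def crop(s,x0,y0,x1,y1,k,fn):
    im=s['pixels'][y0:y1,x0:x1,::-1]; cv2.imwrite(f'pics/{fn}.png',cv2.resize(im,None,fx=k,fy=k,interpolation=cv2.INTER_CUBIC))
E
python3 - <<'E'
from h import *
a=snap('scene','s0'); b=snap('top','t0')
for s in (a,b):
    R=np.array(s['R']);print(-R.T@np.array(s['t']),s['fx'])
    for l in ['dispenser','bar','magazine','opener','stand','dish','die_a','cup','magazine_lug']:
        print(l,[(np.round(d['rect']).tolist(),round(d['p'],2)) for d in r.look_for(s,l)])
st=r.get_state();print(st['tool_pos'],st['ee_rot'],r.grip_depth,st['time'])
E
```

```text
pics
[1.13212989 0.28831743 0.79992875] 430.5821493368385
dispenser [([242.0, 200.0, 294.0, 255.0], 0.88)]
bar [([238.0, 201.0, 297.0, 255.0], 0.19)]
magazine [([250.0, 188.0, 275.0, 210.0], 0.77), ([266.0, 274.0, 306.0, 318.0], 0.67)]
opener [([196.0, 114.0, 201.0, 132.0], 0.6), ([187.0, 121.0, 197.0, 149.0], 0.55)]
stand [([180.0, 142.0, 207.0, 158.0], 0.67)]
dish [([365.0, 224.0, 436.0, 284.0], 0.73)]
die_a []
cup [([268.0, 272.0, 305.0, 317.0], 0.8)]
magazine_lug [([240.0, 200.0, 296.0, 257.0], 0.68), ([249.0, 182.0, 274.0, 214.0], 0.57)]
[0.45582602 0.0089306  1.05980281] 351.95063313776336
dispenser [([236.0, 176.0, 287.0, 215.0], 0.8)]
bar [([246.0, 185.0, 258.0, 191.0], 0.43)]
magazine [([261.0, 187.0, 279.0, 209.0], 0.86)]
opener [([365.0, 256.0, 378.0, 264.0], 0.51)]
stand [([345.0, 225.0, 363.0, 244.0], 0.71), ([355.0, 230.0, 364.0, 241.0], 0.59)]
dish [([136.0, 196.0, 185.0, 247.0], 0.66)]
die_a [([302.0, 136.0, 310.0, 143.0], 0.56), ([265.0, 189.0, 282.0, 205.0], 0.56), ([357.0, 233.0, 363.0, 238.0], 0.55), ([278.0, 145.0, 284.0, 157.0], 0.48)]
cup [([205.0, 125.0, 230.0, 154.0], 0.88)]
magazine_lug [([260.0, 189.0, 282.0, 209.0], 0.83)]
[0.24899821 0.62741437 0.23132525] [[ 3.68850358e-01  9.29488791e-01  4.13353096e-05]
 [ 9.29488791e-01 -3.68850359e-01  1.91617106e-05]
 [ 3.30571390e-05  3.13529031e-05 -9.99999999e-01]] 0.0187 1.0
```

Run:
```python
from h import *
for n in ('scene','top'):
    s=pickle.load(open(n+'.pkl','rb'))
    cv2.imwrite(f'pics/{n}_x.png',cv2.resize(s['pixels'][:,:,::-1],(800,600),interpolation=cv2.INTER_CUBIC))
```

```text
(no output)
```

View pics/scene_x.png

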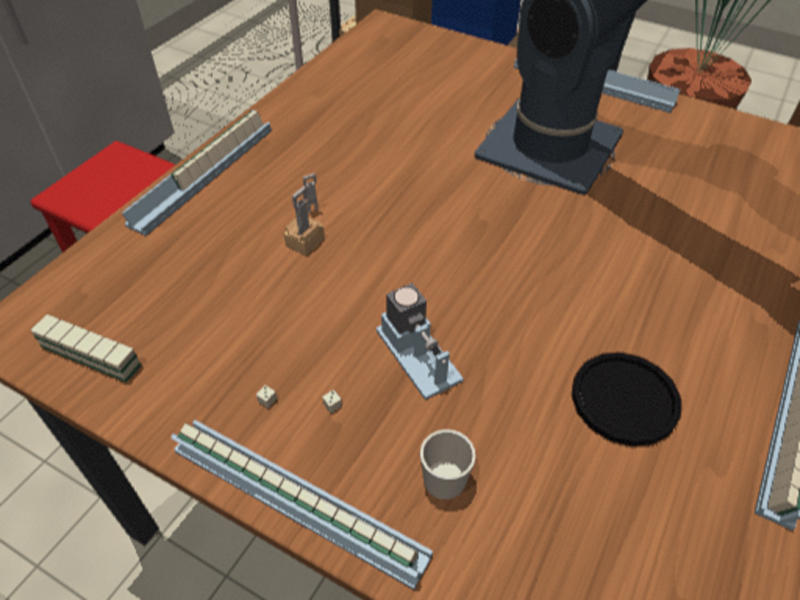

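View pics/top_x.png

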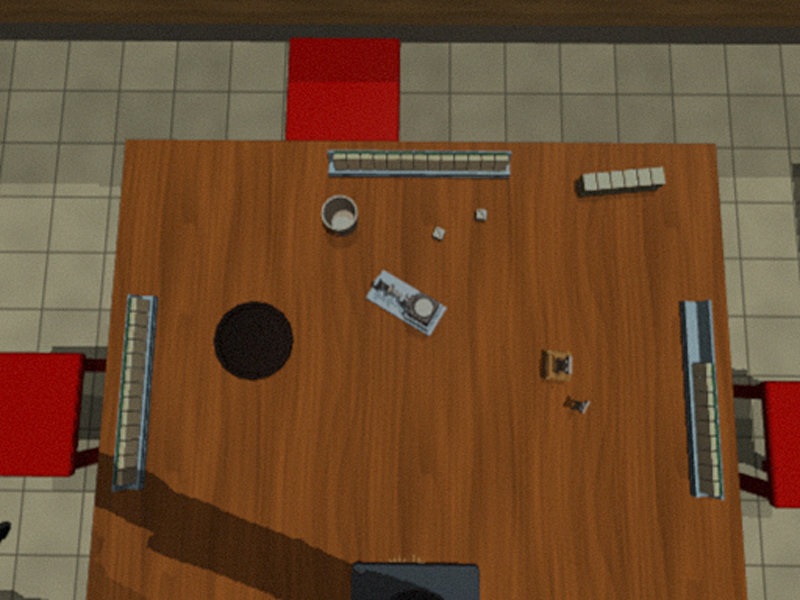

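The scene view shows the stand with two opener-like things at about (196,130). The dispenser is at (265,215), the dish at (400,255), the dice at (170,253) and (212,257), and the cup at (287,297). I'll enlarge the openers and the dispenser.

Run:
```python
from h import *
a=pickle.load(open('scene.pkl','rb'));b=pickle.load(open('top.pkl','rb'))
crop(a,165,95,225,170,8,'c1');crop(b,335,210,395,275,8,'c2')
crop(a,230,170,310,260,6,'c3');crop(b,225,165,295,220,8,'c4')
def rs(f): 
    i=cv2.imread(f'pics/{f}.png');return i
i=[cv2.resize(rs(f),(400,int(rs(f).shape[0]*400/rs(f).shape[1]))) for f in ('c1','c2')]
h=max(x.shape[0] for x in i); i=[cv2.copyMakeBorder(x,0,h-x.shape[0],0,0,cv2.BORDER_CONSTANT) for x in i]
cv2.imwrite('pics/c12.png',np.hstack(i))
for uv in [(359,233),(371,259),(178,211)]: print(back(b,uv,0.0))
```

```text
[[ 0.47679078 -0.27446264  0.        ]]
[[ 0.40097533 -0.307761    0.        ]]
[[0.53656303 0.26934347 0.        ]]
```

View pics/c12.png

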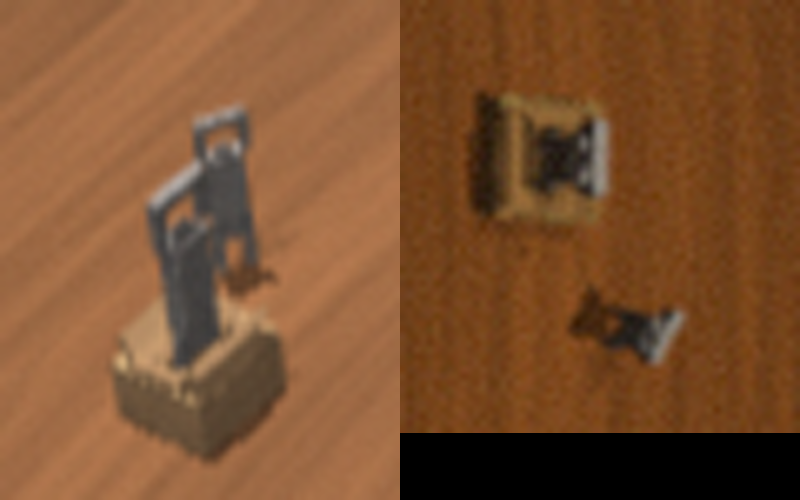

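View pics/c3.png

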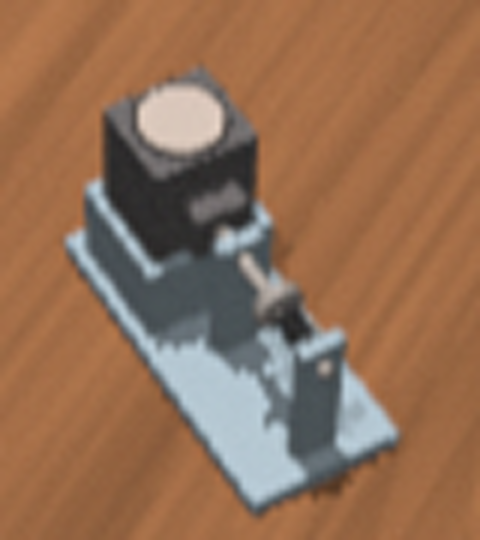

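View pics/c4.png

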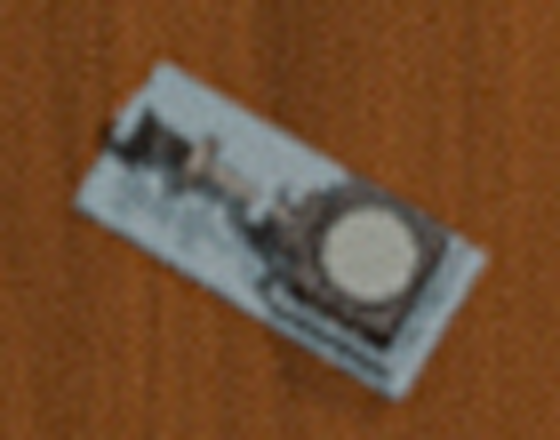

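The openers are one in the stand, scene (190,135) / top (359,233), and one standing free on the table, scene (198,123) / top (371,259). The one in the stand looks larger and fits the description. I'll fit poses and check its size.

```bash
cat > fit.py <<'E'
from h import *
from scipy.optimize import least_squares
a=pickle.load(open('scene.pkl','rb'));b=pickle.load(open('top.pkl','rb'))
def un(p,k,o): return (np.array(p,float)+.5)/k-.5+np.array(o)
def Rz(t): return np.array([[np.cos(t),-np.sin(t),0],[np.sin(t),np.cos(t),0],[0,0,1]])
def fit(obs,x0):
    def f(p):
        e=[]
        for s,P,uv in obs:
            e.append((proj(s,np.array(P)@Rz(p[2]).T+[p[0],p[1],0])-uv).ravel())
        return np.concatenate(e)
    return least_squares(f,x0,loss='soft_l1'),f
E
cat > f1.py <<'E'
from fit import *
pt=[(32,110,8),(32,-34,8),(-32,-34,8),(-32,110,8)]
ot=(b,np.array(pt)/1e3,un([(165,62),(485,255),(400,400),(75,205)],8,(225,165)))
ps=[(32,-34,8),(32,110,8),(-32,110,8),(22,-20,92.5),(-22,-20,92.5),(-22,20,92.5),(22,20,92.5)]
os_=(a,np.array(ps)/1e3,un([(68,240),(258,498),(398,434),(103,108),(200,68),(257,135),(158,182)],6,(230,170)))
for o in ([ot],[os_],[ot,os_]):
    q,f=fit(o,[.6,.0,-.46]);print(q.x,np.round(f(q.x),1))
P=q.x
def seg(s,pts,P,k,o,im,col):
    uv=(proj(s,np.array(pts)/1e3@Rz(P[2]).T+[P[0],P[1],0])-o+.5)*k-.5
    cv2.polylines(im,[np.round(uv).astype(int)],False,col,1)
def box(x0,x1,y0,y1,z): return [(x0,y0,z),(x1,y0,z),(x1,y1,z),(x0,y1,z),(x0,y0,z)]
W=[box(-32,32,-34,110,8),box(-22,22,-20,20,92.5),box(-9,9,40,46,70),box(-9,9,96,102,72),[(0,46,62),(0,68,62)],[(-10,68,62),(10,68,62)],[(0,68,52),(0,68,72)]]
for s,f,k,o in ((a,'c3',6,(230,170)),(b,'c4',8,(225,165))):
    im=cv2.imread(f'pics/{f}.png')
    for w in W: seg(s,w,P,k,np.array(o),im,(0,0,255))
    cv2.imwrite(f'pics/{f}o.png',im)
A=cv2.imread('pics/c3o.png');B=cv2.imread('pics/c4o.png');A=cv2.resize(A,(390,440));B=cv2.resize(B,(410,322));B=cv2.copyMakeBorder(B,0,118,0,0,0)
cv2.imwrite('pics/c34o.png',np.hstack([A,B]))
np.save('disp.npy',P)
E
python3 f1.py
```

```text
[ 0.57277837 -0.00948658 -0.53361671] [-0.3 -0.1  0.4  0.1  0.1  0.2 -0.2 -0.2]
[ 0.57311827 -0.01083698 -0.52397074] [-0.8 -0.1 -0.4  1.   0.6 -0.4 -0.3  0.2  0.6 -0.4  0.5 -0.  -0.3 -0.2]
[ 0.5730449  -0.01043493 -0.5279891 ] [-0.2 -0.1  0.7 -0.1  0.5  0.1  0.1 -0.  -0.6 -0.1 -0.4  1.1  0.6 -0.2
 -0.1  0.2  0.8 -0.3  0.7  0.1 -0.1 -0.2]
```

```bash
cat > f2.py <<'E'
from fit import *
# edges: segment opener & stand
for s,n in ((a,'scene'),(b,'top')):
    pass
k=480/400
pt=[(26,22,42),(26,-22,42),(-26,-22,42),(-26,22,42)]
top=np.array([(505-400,97),(605-400,105),(600-400,222),(500-400,212)])*k
ot=(b,np.array(pt)/1e3,un(top,8,(335,210)))
# scene: top-face corners, bottom corners
sc=np.array([(118,345),(205,398),(283,335),(120,400),(208,458),(285,390)])*k
ps=[(26,-22,42),(26,22,42),(-26,22,42),(26,-22,0),(26,22,0),(-26,22,0)]
os_=(a,np.array(ps)/1e3,un(sc,8,(165,95)))
for o in ([ot],[os_],[ot,os_]):
    q,f=fit(o,[.47,-.27,0]);print(q.x,np.round(f(q.x),1))
np.save('stand.npy',q.x)
E
python3 f2.py
```

```text
[ 0.47483548 -0.25873128 -0.07347028] [-0.1 -0.5  0.2 -0.4  0.2  0.3 -0.3  0.5]
[ 0.47758878 -0.25783982 -0.09412721] [-1.1 -0.3 -1.  -1.5  0.2 -3.2  0.6  3.2  0.1  1.3  1.1  0.3]
[ 0.47579629 -0.25876188 -0.08627633] [ 0.  -0.9  0.3 -0.6  0.   0.1 -0.4  0.  -0.9 -0.8 -0.8 -2.   0.3 -3.8
  0.7  2.7  0.3  0.7  1.1 -0.3]
```

View pics/c34o.png

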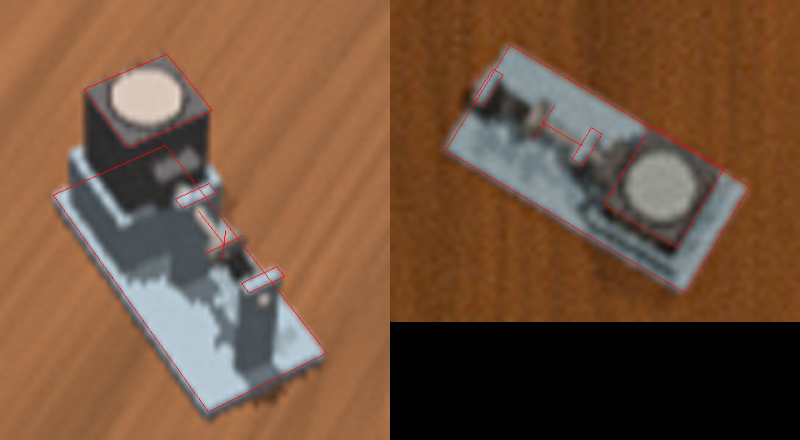

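```bash
cat > f3.py <<'E'
from fit import *
import sys
from scipy.spatial.transform import Rotation as Ro
P=np.load('stand.npy') if len(sys.argv)<2 else np.array([float(v) for v in sys.argv[1].split(',')])
lean=[0,0] if len(sys.argv)<3 else [float(v) for v in sys.argv[2].split(',')]
off=[0,0] if len(sys.argv)<4 else [float(v) for v in sys.argv[3].split(',')]
def box(x0,x1,y0,y1,z): return [(x0,y0,z),(x1,y0,z),(x1,y1,z),(x0,y1,z),(x0,y0,z)]
W=[box(-26,26,-22,22,42),box(-26,26,-22,22,0)]
O=[box(-15,15,-2.5,2.5,104),box(-10,10,-5,5,80),box(-10,10,-5,5,36),[(-10,5,80),(-10,5,36)],[(10,5,80),(10,5,36)],[(10,-5,80),(10,-5,36)]]
L=Ro.from_rotvec([lean[0],lean[1],0]).as_matrix()
O=[((L@(np.array(o,float)).T).T+[off[0],off[1],5]).tolist() for o in O]
out=[]
for s,k,o,wh in ((a,7,(165,95),(60,75)),(b,7,(338,212),(50,60))):
    x,y=o;crop(s,x,y,x+wh[0],y+wh[1],k,'tmp');im=cv2.imread('pics/tmp.png')
    raw=im.copy()
    for w,c in [(w,(0,0,255)) for w in W]+[(w,(0,255,0)) for w in O]:
        uv=(proj(s,np.array(w)/1e3@Rz(P[2]).T+[P[0],P[1],0])-o+.5)*k-.5
        cv2.polylines(im,[np.round(uv*8).astype(int)],False,c,1,cv2.LINE_AA,3)
    out.append(cv2.copyMakeBorder(im,0,525-im.shape[0],0,0,0))
cv2.imwrite('pics/'+sys.argv[4]+'.png' if len(sys.argv)>4 else 'pics/so.png',np.hstack(out))
E
python3 f3.py 0.4755,-0.2586,-0.075 0,0 0,0 so1
```

```text
(no output)
```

View pics/so1.png

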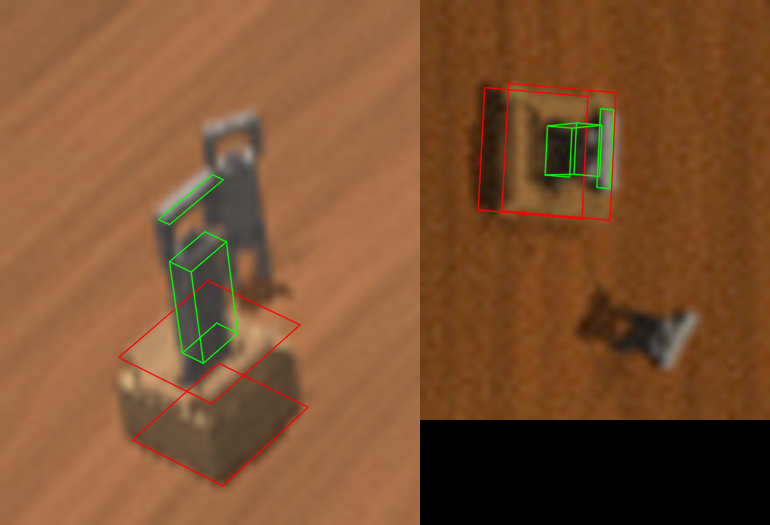

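The opener in the stand matches the 104 mm size with a 30 mm loop. The free one is shorter, so it's the look-alike. Now a helper that works out the moves.

```bash
cat > go.py <<'E'
import sys
from h import *
# usage: go.py x y z [yawdeg]; prints total tool-frame shift and turn
st=r.get_state();p=np.array(st['tool_pos']);R=np.array(st['ee_rot'])
print('t',round(st['time'],2),'p',np.round(p,4),'yaw',round(np.degrees(np.arctan2(R[1,0],R[0,0])),2),'w',st['width'],'F',np.round(st['wrist_force'],1),'zx',np.round(R[:2,2],4),'q',np.round(st['q'],2))
pts=[[float(v) for v in q.split(',')] for q in sys.argv[1:]]
for t in pts:
    d=np.array(t[:3])-p; 
    print(t,'tool shift',np.round(R.T@d,4),'rows>=',int(np.ceil(np.linalg.norm(d)/.0417)))
    if len(t)>3: 
        y=np.radians(t[3]); g=np.array([[np.cos(y),np.sin(y),0],[np.sin(y),-np.cos(y),0],[0,0,-1]]).T
        from scipy.spatial.transform import Rotation as Ro
        print('  turn',np.round(Ro.from_matrix(R.T@g.T).as_rotvec(),4)); R=g.T
    p=np.array(t[:3])
E
python3 go.py 0.249,0.6274,0.231,85.7 0.62,0.15,0.22 0.4755,-0.2592,0.15
```

```text
t 1.0 p [0.249  0.6274 0.2313] yaw 68.36 w 0.08555926354409722 F [0.4 0.1 0.4] zx [0. 0.] q [-1.28  0.58  0.02  1.44 -0.01  1.13 -0.06]
[0.249, 0.6274, 0.231, 85.7] tool shift [-0.      0.      0.0003] rows>= 1
  turn [ 0.     -0.     -0.3027]
[0.62, 0.15, 0.22] tool shift [-0.4482  0.4058  0.011 ] rows>= 15
[0.4755, -0.2592, 0.15] tool shift [-0.4189 -0.1134  0.07  ] rows>= 11
```

Call:
servo_tool(moves=[[0, 0, 0, 0, 0, -0.101], [0, 0, 0, 0, 0, -0.101], [0, 0, 0, 0, 0, -0.101], [-0.026, 0.024, 0, 0, 0, 0], [-0.026, 0.024, 0, 0, 0, 0], [-0.026, 0.024, 0, 0, 0, 0], [-0.026, 0.024, 0, 0, 0, 0], [-0.026, 0.024, 0, 0, 0, 0]], grip=0.06)

```text
time: 1.67
tool_pos: [0.3598, 0.4874, 0.2314]
ee_rot: [[0.075, 0.997, 0.0], [0.997, -0.075, 0.0], [0.0, 0.0, -1.0]]
wrist_force: [1.2, 0.8, -0.4]
width: 0.0599
```

Call:
servo_tool(moves=[[-0.026, 0.024, 0, 0, 0, 0], [-0.026, 0.024, 0, 0, 0, 0], [-0.026, 0.024, 0, 0, 0, 0], [-0.026, 0.024, 0, 0, 0, 0], [-0.026, 0.024, 0, 0, 0, 0], [-0.026, 0.024, 0, 0, 0, 0], [-0.026, 0.024, 0, 0, 0, 0], [-0.026, 0.024, 0, 0, 0, 0]])

```text
time: 2.33
tool_pos: [0.5358, 0.2655, 0.2315]
ee_rot: [[0.075, 0.997, 0.0], [0.997, -0.075, 0.0], [0.0, 0.0, -1.0]]
wrist_force: [-0.3, 0.3, 0.2]
width: 0.0602
```

```bash
python3 go.py 0.4755,-0.2592,0.15,85.7
```

```text
t 2.33 p [0.5358 0.2655 0.2315] yaw 85.72 w 0.06018290648551194 F [-0.3  0.3  0.2] zx [0.0004 0.0002] q [-0.53  0.46 -0.01  1.65  0.01  1.03  0.95]
[0.4755, -0.2592, 0.15, 85.7] tool shift [-0.5278 -0.0209  0.0814] rows>= 13
  turn [ 0.0003 -0.0003  0.0003]
```

Call:
servo_tool(moves=[[-0.0377, -0.0015, 0, 0, 0, 0], [-0.0377, -0.0015, 0, 0, 0, 0], [-0.0377, -0.0015, 0, 0, 0, 0], [-0.0377, -0.0015, 0, 0, 0, 0], [-0.0377, -0.0015, 0, 0, 0, 0], [-0.0377, -0.0015, 0, 0, 0, 0], [-0.0377, -0.0015, 0, 0, 0, 0]])

```text
time: 2.92
tool_pos: [0.5042, 0.0029, 0.2316]
ee_rot: [[0.075, 0.997, 0.001], [0.997, -0.075, 0.0], [0.0, 0.001, -1.0]]
wrist_force: [0.7, 1.1, 0.2]
width: 0.0597
```

Call:
servo_tool(moves=[[-0.0377, -0.0015, 0.005, 0, 0, 0], [-0.0377, -0.0015, 0.01, 0, 0, 0], [-0.0377, -0.0015, 0.01, 0, 0, 0], [-0.0377, -0.0015, 0.01, 0, 0, 0], [-0.0377, -0.0015, 0.01, 0, 0, 0], [-0.0377, -0.0015, 0.005, 0, 0, 0], [-0.0377, -0.0015, 0, 0, 0, 0], [0, 0, 0, 0, 0, 0]])

```text
time: 3.58
tool_pos: [0.472, -0.2663, 0.1813]
ee_rot: [[0.084, 0.996, -0.001], [0.996, -0.084, -0.004], [-0.005, -0.0, -1.0]]
wrist_force: [-0.5, 0.0, -0.3]
width: 0.06
```

```bash
python3 go.py 0.4755,-0.2592,0.15,85.7
python3 - <<'E'
from h import *
a=snap('scene');b=snap('top')
crop(a,145,60,245,170,5,'g1a');crop(b,320,190,400,280,6,'g1b')
A=cv2.imread('pics/g1a.png')[:,:400];B=cv2.imread('pics/g1b.png')[:,:400];B=cv2.copyMakeBorder(B,0,10,0,0,0)
cv2.imwrite('pics/g1.png',np.hstack([A[:540],B[:540]]) if B.shape[0]>=540 else np.hstack([cv2.imread('pics/g1a.png')[:B.shape[0]],B]))
E
```

```text
t 3.58 p [ 0.472  -0.2663  0.1813] yaw 85.17 w 0.0600099988398357 F [-0.5  0.  -0.3] zx [-0.0007 -0.0045] q [ 0.36  0.43  0.1   1.86 -0.05  0.85  1.96]
[0.4755, -0.2592, 0.15, 85.7] tool shift [0.0075 0.0029 0.0312] rows>= 1
  turn [-0.0004  0.0045 -0.0093]
```

View pics/g1.png

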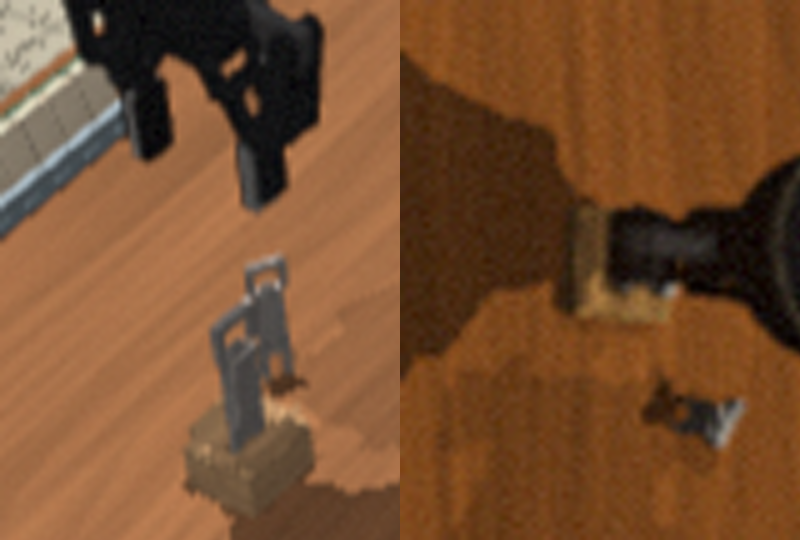

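Call:
servo_tool(moves=[[0.007, 0.003, 0.0, 0, 0.0045, -0.009], [0, 0, 0.02, 0, 0, 0], [0, 0, 0.02, 0, 0, 0], [0, 0, 0.02, 0, 0, 0], [0, 0, 0.01, 0, 0, 0], [0, 0, 0, 0, 0, 0], [0, 0, 0, 0, 0, 0]])

```text
time: 4.27
tool_pos: [0.4785, -0.2494, 0.1115]
ee_rot: [[0.064, 0.998, -0.0], [0.998, -0.064, 0.005], [0.005, -0.0, -1.0]]
wrist_force: [0.6, -0.3, 0.1]
width: 0.0599
```

```bash
cat > two.py <<'E'
from h import *
import sys
fn=sys.argv[1];A=[int(v) for v in sys.argv[2].split(',')];B=[int(v) for v in sys.argv[3].split(',')]
a=snap('scene');b=snap('top')
o=[]
for s,c in((a,A),(b,B)):
    im=s['pixels'][c[1]:c[3],c[0]:c[2],::-1]; k=min(400/im.shape[1],560/im.shape[0]); im=cv2.resize(im,None,fx=k,fy=k,interpolation=cv2.INTER_CUBIC)
    o.append(im)
h=max(i.shape[0] for i in o)
cv2.imwrite(f'pics/{fn}.png',np.hstack([cv2.copyMakeBorder(i,0,h-i.shape[0],0,0,0) for i in o]))
E
python3 go.py 0.4755,-0.2592,0.05,85.7; python3 two.py g2 160,80,230,170 320,190,400,280
```

```text
t 4.27 p [ 0.4785 -0.2494  0.1115] yaw 86.34 w 0.059855240076839525 F [ 0.6 -0.3  0.1] zx [-0.0001  0.0052] q [ 0.35  0.52  0.07  1.94 -0.06  0.68  1.97]
[0.4755, -0.2592, 0.05, 85.7] tool shift [-0.0103 -0.0023  0.0614] rows>= 2
  turn [-0.0005 -0.0052  0.0112]
```

View pics/g2.png

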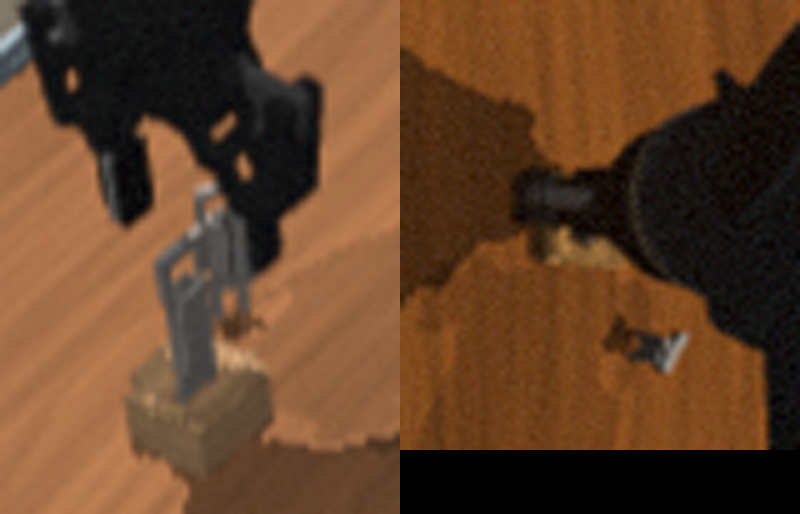

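Call:
servo_tool(moves=[[0, 0, 0, 0, 0, 0], [0, 0, 0, 0, 0, 0]])

```text
time: 4.53
tool_pos: [0.4785, -0.2508, 0.1122]
ee_rot: [[0.066, 0.998, 0.002], [0.998, -0.066, 0.004], [0.004, 0.002, -1.0]]
wrist_force: [-0.6, -0.0, -0.4]
width: 0.0598
```

```bash
python3 go.py 0.4755,-0.2592,0.05,85.7; python3 -c "
from h import *
print(np.round(r.get_state()['joint_velocities'],3))"
```

```text
t 4.53 p [ 0.4785 -0.2508  0.1122] yaw 86.23 w 0.059800422611736674 F [-0.6 -0.  -0.4] zx [0.0018 0.0039] q [ 0.35  0.52  0.07  1.94 -0.06  0.68  1.97]
[0.4755, -0.2592, 0.05, 85.7] tool shift [-0.0088 -0.0026  0.0622] rows>= 2
  turn [ 0.0015 -0.004   0.0093]
[ 0.002  0.004 -0.002  0.005 -0.001 -0.002  0.001]
```

Call:
servo_tool(moves=[[-0.0088, -0.0026, 0.002, 0.0015, -0.004, 0.009], [0, 0, 0.012, 0, 0, 0], [0, 0, 0.012, 0, 0, 0], [0, 0, 0.012, 0, 0, 0], [0, 0, 0.012, 0, 0, 0], [0, 0, 0.012, 0, 0, 0], [0, 0, 0, 0, 0, 0], [0, 0, 0, 0, 0, 0]])

```text
time: 5.2
tool_pos: [0.4742, -0.2597, 0.0491]
ee_rot: [[0.076, 0.997, -0.003], [0.997, -0.076, 0.001], [0.001, -0.003, -1.0]]
wrist_force: [-0.6, -1.0, 0.2]
width: 0.0597
```

```bash
python3 go.py 0.4755,-0.2592,0.05,85.7; python3 two.py g3 160,80,230,170 320,190,400,280
```

```text
t 5.2 p [ 0.4742 -0.2597  0.0491] yaw 85.67 w 0.05971310686411742 F [-0.6 -1.   0.2] zx [-0.0026  0.0007] q [ 0.37  0.62  0.06  1.99 -0.07  0.54  1.98]
[0.4755, -0.2592, 0.05, 85.7] tool shift [ 0.0006  0.0012 -0.0009] rows>= 1
  turn [-0.0026 -0.0005 -0.0006]
```

View pics/g3.png

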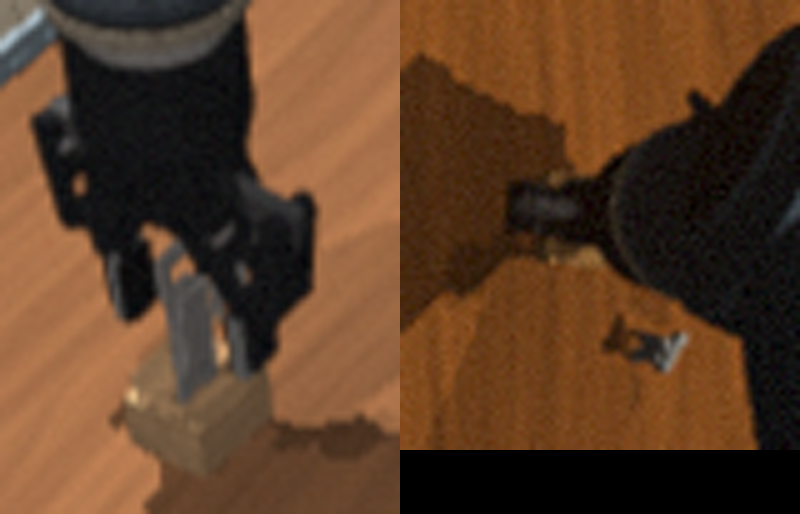

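The opener is between the fingers, so I'll close.

Call:
servo_tool(moves=[[0, 0, -0.001, 0, 0, 0], [0, 0, 0, 0, 0, 0], [0, 0, 0, 0, 0, 0], [0, 0, 0, 0, 0, 0], [0, 0, 0, 0, 0, 0], [0, 0, 0, 0, 0, 0], [0, 0, 0, 0, 0, 0], [0, 0, 0, 0, 0, 0]], grip=0)

```text
time: 5.97
tool_pos: [0.4749, -0.2595, 0.0506]
ee_rot: [[0.075, 0.997, -0.001], [0.997, -0.075, 0.0], [0.0, -0.001, -1.0]]
wrist_force: [-0.3, -0.8, 5.3]
width: 0.0094
```

```bash
python3 go.py 0.4755,-0.2592,0.05,85.7
```

```text
t 5.97 p [ 0.4749 -0.2595  0.0506] yaw 85.7 w 0.009379038135336065 F [-0.3 -0.8  5.3] zx [-0.0009  0.0001] q [ 0.37  0.62  0.06  1.99 -0.07  0.54  1.98]
[0.4755, -0.2592, 0.05, 85.7] tool shift [0.0003 0.0005 0.0006] rows>= 1
  turn [-0.0009 -0.0001  0.0001]
```

Call:
servo_tool(moves=[[0, 0, -0.008, 0, 0, 0], [0, 0, -0.02, 0, 0, 0], [0, 0, -0.025, 0, 0, 0], [0, 0, -0.025, 0, 0, 0], [0, 0, -0.025, 0, 0, 0], [0, 0, -0.025, 0, 0, 0], [0, 0, -0.012, 0, 0, 0], [0, 0, 0, 0, 0, 0]])

```text
time: 6.63
tool_pos: [0.4761, -0.2598, 0.1933]
ee_rot: [[0.075, 0.997, 0.003], [0.997, -0.075, -0.001], [-0.001, 0.003, -1.0]]
wrist_force: [0.7, -0.0, -0.8]
width: 0.0091
```

Call:
servo_tool(moves=[[0, 0, 0, 0, 0, 0], [0, 0, 0, 0, 0, 0]])

```text
time: 6.8
tool_pos: [0.4743, -0.2588, 0.1893]
ee_rot: [[0.075, 0.997, -0.003], [0.997, -0.075, 0.001], [0.001, -0.003, -1.0]]
wrist_force: [0.3, 0.6, -1.5]
width: 0.0091
```

```bash
python3 go.py ; python3 two.py g4 150,40,240,170 320,190,400,280
```

```text
t 6.8 p [ 0.4743 -0.2588  0.1893] yaw 85.73 w 0.00911292630793564 F [ 0.3  0.6 -1.5] zx [-0.003   0.0014] q [ 0.35  0.42  0.09  1.85 -0.05  0.87  1.96]
```

View pics/g4.png

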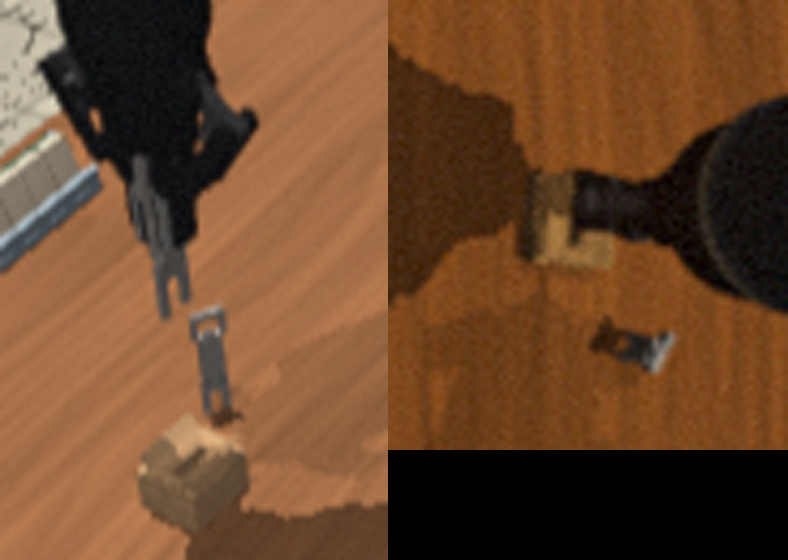

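```bash
cat > ov.py <<'E'
from fit import *
import sys
# overlay opener model given tool pose & offset (ox across width mm [tool y], dz mm, pitch about tool x)
def omodel(ox=0,dz=0,ang=0):
    from scipy.spatial.transform import Rotation as Ro
    def box(x0,x1,y0,y1,z): return [(x0,y0,z),(x1,y0,z),(x1,y1,z),(x0,y1,z),(x0,y0,z)]
    O=[box(-15,15,-2.5,2.5,104),box(-10,10,-5,5,80),box(-10,10,-5,5,36),[(-10,-5,80),(-10,-5,36)],[(10,-5,80),(10,-5,36)],[(10,5,80),(10,5,36)],
     box(-12,-6,-2,2,0),box(6,12,-2,2,0),[(-12,0,36),(-12,0,0)],[(12,0,36),(12,0,0)],[(-6,0,0),(-6,0,22),(6,0,22),(6,0,0)]]
    # opener frame -> tool: z_op=-z_tool, x_op ~ tool y (sign symmetric), y_op ~ tool x
    M=np.array([[0,1,0],[1,0,0],[0,0,-1.]])
    L=Ro.from_rotvec([ang,0,0]).as_matrix()
    return [((np.array(o,float)-[0,0,64])@M.T@L.T+[0,ox,-18.7+dz])/1e3 for o in O]
def pose(): 
    st=r.get_state();return np.array(st['tool_pos']),np.array(st['ee_rot'])
def draw(s,W,c,k,fn,cols=None):
    x0,y0,x1,y1=c
    im=cv2.resize(s['pixels'][y0:y1,x0:x1,::-1],None,fx=k,fy=k,interpolation=cv2.INTER_CUBIC);raw=im.copy()
    for i,w in enumerate(W):
        uv=(proj(s,w)-[x0,y0]+.5)*k-.5
        cv2.polylines(im,[np.round(uv*8).astype(int)],False,(0,255,0) if not cols else cols[i],1,cv2.LINE_AA,3)
    cv2.imwrite(f'pics/{fn}.png',np.hstack([raw,im]))
E
python3 - <<'E'
from ov import *
p,R=pose()
W=[w@R.T+p for w in omodel()]
draw(a,W,(165,55,215,120),8,'o1')
# stand mask fit
m=r.snapshot('top')
E
```

```text
(no output)
```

View pics/o1.png

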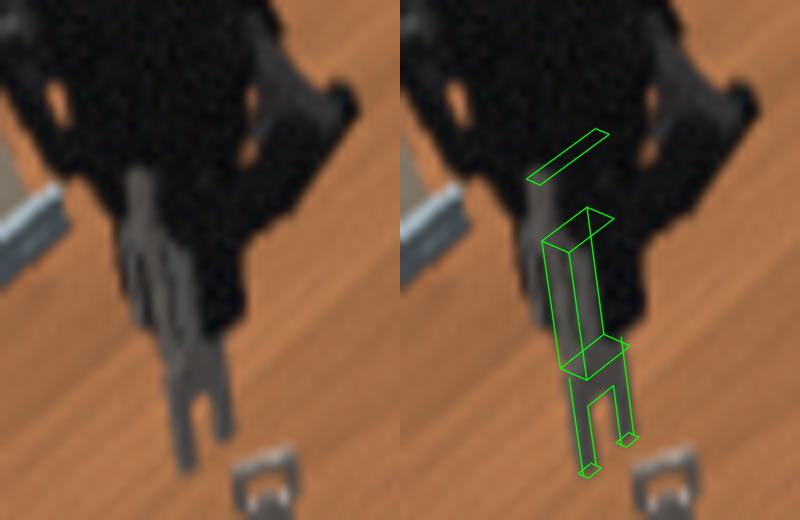

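Call:
servo_tool(moves=[[0, 0, -0.005, 0, 0, 0.114], [0, 0, 0, 0, 0, 0.114], [0, 0, 0, 0, 0, 0.114], [0, 0, 0, 0, 0, 0.114], [0, 0, 0, 0, 0, 0], [0, 0, 0, 0, 0, 0]])

```text
time: 7.45
tool_pos: [0.4748, -0.259, 0.1946]
ee_rot: [[0.503, 0.864, -0.003], [0.864, -0.503, 0.001], [-0.001, -0.003, -1.0]]
wrist_force: [-0.7, 0.3, -1.9]
width: 0.009
```

```bash
python3 go.py 0.6015,0.0397,0.19,59.6
```

```text
t 7.45 p [ 0.4748 -0.259   0.1946] yaw 59.8 w 0.00902244540937428 F [-0.7  0.3 -1.9] zx [-0.0028  0.0008] q [ 0.26  0.42  0.22  1.85 -0.11  0.88  1.58]
[0.6015, 0.0397, 0.19, 59.6] tool shift [ 0.3219 -0.0407  0.0045] rows>= 8
  turn [-0.0028  0.0007  0.0035]
```

Call:
servo_tool(moves=[[0.02, -0.0025, 0, 0, 0, 0.0035], [0.035, -0.0044, 0, 0, 0, 0], [0.035, -0.0044, 0, 0, 0, 0], [0.035, -0.0044, 0, 0, 0, 0], [0.035, -0.0044, 0, 0, 0, 0], [0.035, -0.0044, 0, 0, 0, 0], [0.035, -0.0044, 0, 0, 0, 0], [0.035, -0.0044, 0, 0, 0, 0]])

```text
time: 8.12
tool_pos: [0.5815, -0.0126, 0.195]
ee_rot: [[0.506, 0.863, -0.002], [0.863, -0.506, 0.001], [-0.0, -0.002, -1.0]]
wrist_force: [1.0, -1.2, -0.9]
width: 0.0094
```

Call:
servo_tool(moves=[[0.035, -0.0045, 0.005, 0, 0, 0], [0.022, -0.0029, 0.015, 0, 0, 0], [0, 0, 0.02, 0, 0, 0], [0, 0, 0.015, 0, 0, 0], [0, 0, 0, 0, 0, 0], [0, 0, 0, 0, 0, 0], [0, 0, 0, 0, 0, 0]])

```text
time: 8.7
tool_pos: [0.6041, 0.0381, 0.141]
ee_rot: [[0.509, 0.861, -0.001], [0.861, -0.509, 0.001], [0.0, -0.001, -1.0]]
wrist_force: [0.5, -0.9, -0.5]
width: 0.0092
```

```bash
python3 go.py 0.6015,0.0397,0.125,59.6;python3 two.py d1 225,120,315,260 225,150,300,225
```

```text
t 8.7 p [0.6041 0.0381 0.141 ] yaw 59.43 w 0.009161098297629663 F [ 0.5 -0.9 -0.5] zx [-0.0008  0.0006] q [-0.25  0.57  0.17  1.75 -0.13  0.84  1.02]
[0.6015, 0.0397, 0.125, 59.6] tool shift [ 0.     -0.0031  0.016 ] rows>= 1
  turn [-0.001  -0.0001 -0.0029]
```

View pics/d1.png

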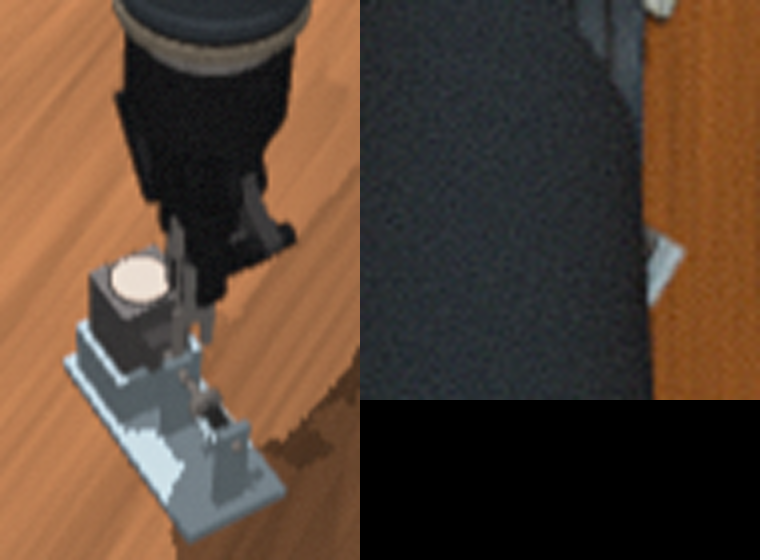

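Call:
servo_tool(moves=[[0, -0.0031, 0.01, -0.001, 0, -0.003], [0, 0, 0.01, 0, 0, 0], [0, 0, 0, 0, 0, 0], [0, 0, 0, 0, 0, 0], [0, 0, 0, 0, 0, 0]])

```text
time: 9.22
tool_pos: [0.6014, 0.04, 0.1206]
ee_rot: [[0.507, 0.862, -0.0], [0.862, -0.507, 0.0], [-0.0, -0.0, -1.0]]
wrist_force: [-0.2, -0.6, -1.5]
width: 0.009
```

```bash
python3 go.py 0.6015,0.0397,0.0913,59.6;cat > d.py <<'E'
from ov import *
import sys
a=snap('scene')
p,R=pose()
W=[w@R.T+p for w in omodel()]
D=(0.5727,-0.0095,-0.530)
def box(x0,x1,y0,y1,z): return [(x0,y0,z),(x1,y0,z),(x1,y1,z),(x0,y1,z),(x0,y0,z)]
V=[box(-32,32,-34,110,8),box(-9,9,40,46,70),box(-9,9,96,102,72),[(0,46,62),(0,68,62)],[(10*np.cos(t),68,62+10*np.sin(t)) for t in np.linspace(0,6.28,20)]]
V=[np.array(v)/1e3@Rz(D[2]).T+[D[0],D[1],0] for v in V]
c=[(0,255,0)]*len(W)+[(0,0,255)]*len(V)
draw(a,W+V,(240,170,300,260),6,sys.argv[1],c)
E
python3 d.py d2
```

```text
t 9.22 p [0.6014 0.04   0.1206] yaw 59.55 w 0.009042464395694524 F [-0.2 -0.6 -1.5] zx [-0.0002  0.0001] q [-0.25  0.59  0.17  1.77 -0.13  0.79  1.02]
[0.6015, 0.0397, 0.0913, 59.6] tool shift [-0.0002  0.0003  0.0293] rows>= 1
  turn [-0.0002  0.     -0.0009]
```

View pics/d2.png

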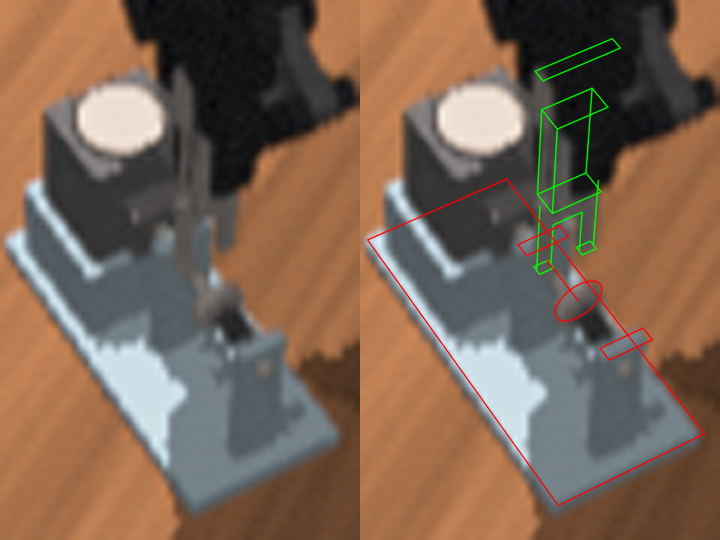

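Run:
```python
from ov import *
a=pickle.load(open('scene.pkl','rb'))
D=(0.5727,-0.0095,-0.530)
p,R=pose()
W=[w@R.T+p-[0,0,.0293] for w in omodel()[6:]]
V=[[(0,46,62),(0,68,62)],[(3,46,62),(3,68,62)],[(-3,46,62),(-3,68,62)],[(10*np.cos(t),68,62+10*np.sin(t)) for t in np.linspace(0,6.28,20)],[(10*np.cos(t),74,62+10*np.sin(t)) for t in np.linspace(0,6.28,20)]]
V=[np.array(v)/1e3@Rz(D[2]).T+[D[0],D[1],0] for v in V]
c=[(0,255,0)]*len(W)+[(0,0,255)]*len(V)
draw(a,W+V,(260,198,290,232),13,'d3',c)
```

```text
(no output)
```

View pics/d3.png

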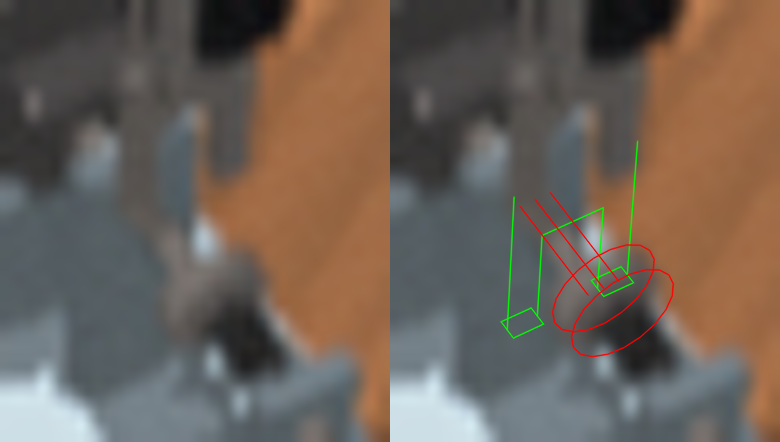

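Call:
servo_tool(moves=[[0, 0, 0.005, 0, 0, 0], [0, 0, 0.005, 0, 0, 0], [0, 0, 0.005, 0, 0, 0], [0, 0, 0.003, 0, 0, 0], [0, 0, 0, 0, 0, 0], [0, 0, 0, 0, 0, 0]])

```text
time: 9.77
tool_pos: [0.6009, 0.0402, 0.1019]
ee_rot: [[0.507, 0.862, -0.001], [0.862, -0.507, -0.0], [-0.001, -0.001, -1.0]]
wrist_force: [0.3, 0.5, -0.4]
width: 0.0096
```

```bash
python3 go.py 0.6015,0.0397,0.0913,59.6;python3 d.py d4
```

```text
t 9.77 p [0.6009 0.0402 0.1019] yaw 59.56 w 0.00959255852334166 F [ 0.3  0.5 -0.4] zx [-0.0013 -0.    ] q [-0.25  0.61  0.16  1.79 -0.14  0.75  1.03]
[0.6015, 0.0397, 0.0913, 59.6] tool shift [-0.0001  0.0008  0.0106] rows>= 1
  turn [-0.0011  0.0007 -0.0007]
```

View pics/d4.png

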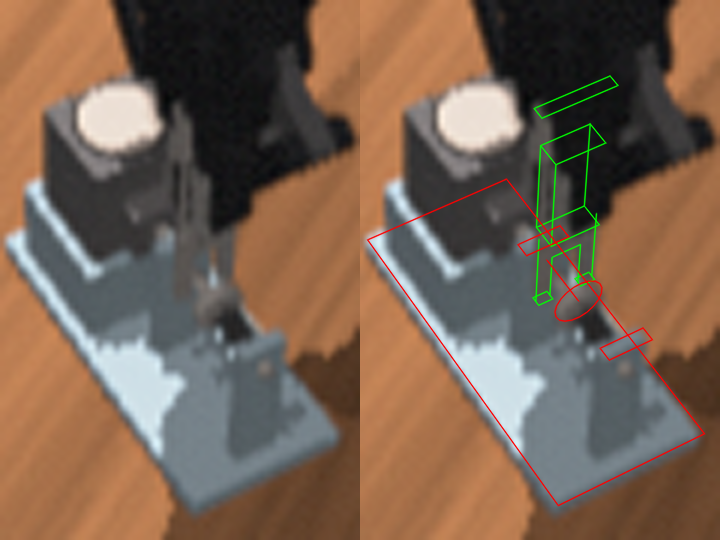

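No contact force with the tips below the shaft top, so the fork straddles it. I'll go on down.

Call:
servo_tool(moves=[[0, 0.0004, 0.005, 0, 0, 0], [0, 0, 0.005, 0, 0, 0], [0, 0, 0, 0, 0, 0], [0, 0, 0, 0, 0, 0]])

```text
time: 10.15
tool_pos: [0.6011, 0.04, 0.0918]
ee_rot: [[0.507, 0.862, -0.001], [0.862, -0.507, 0.0], [-0.001, -0.001, -1.0]]
wrist_force: [0.2, 0.1, -0.9]
width: 0.0092
```

```bash
python3 go.py 0.6015,0.0397,0.0913,59.6
```

```text
t 10.15 p [0.6011 0.04   0.0918] yaw 59.56 w 0.009197068868569165 F [ 0.2  0.1 -0.9] zx [-0.0014  0.    ] q [-0.24  0.63  0.16  1.8  -0.14  0.73  1.03]
[0.6015, 0.0397, 0.0913, 59.6] tool shift [-0.0001  0.0005  0.0005] rows>= 1
  turn [-0.0012  0.0007 -0.0007]
```

Call:
servo_tool(moves=[[0.003, 0, 0, 0, 0, 0], [0.003, 0, 0, 0, 0, 0], [0.003, 0, 0, 0, 0, 0], [0.003, 0, 0, 0, 0, 0], [0, 0, 0, 0, 0, 0]])

```text
time: 10.57
tool_pos: [0.6077, 0.0505, 0.0923]
ee_rot: [[0.506, 0.862, -0.001], [0.862, -0.506, -0.0], [-0.001, -0.0, -1.0]]
wrist_force: [-0.9, -2.5, -0.4]
width: 0.0093
```

Call:
servo_tool(moves=[[0.003, 0, 0, 0, 0, 0], [0.003, 0, 0, 0, 0, 0], [0, 0, 0, 0, 0, 0], [0, 0, 0, 0, 0, 0]])

```text
time: 10.9
tool_pos: [0.6106, 0.0554, 0.0922]
ee_rot: [[0.507, 0.862, -0.001], [0.862, -0.507, -0.0], [-0.0, -0.0, -1.0]]
wrist_force: [-1.0, -3.7, -0.1]
width: 0.0095
```

```bash
python3 go.py 0.6011,0.04,0.0913,59.6;python3 d.py d5
```

```text
t 10.9 p [0.6106 0.0554 0.0922] yaw 59.56 w 0.009509582915624036 F [-1.  -3.7 -0.1] zx [-0.0006 -0.0002] q [-0.27  0.64  0.16  1.77 -0.14  0.74  1.01]
[0.6011, 0.04, 0.0913, 59.6] tool shift [-0.0181 -0.0004  0.001 ] rows>= 1
  turn [-0.0004  0.0004 -0.0007]
```

View pics/d5.png

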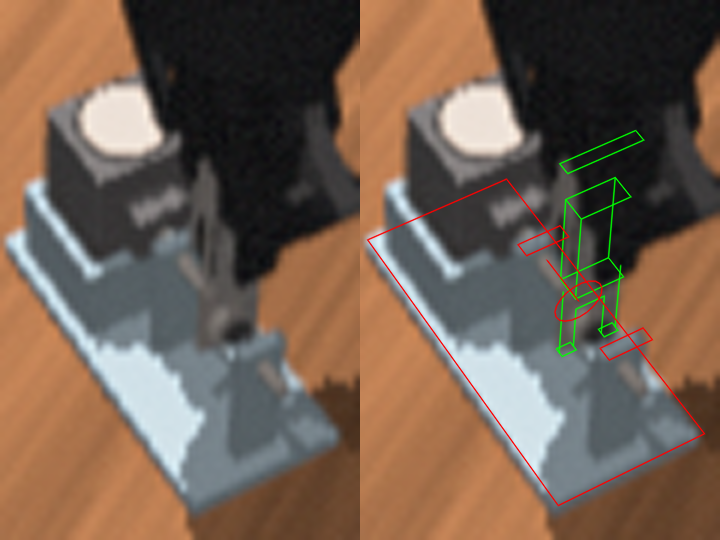

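The collar is moving: the bar end now stands out beyond the outer post, and the push is about 4 N. The magazine is still down, so I'll push a bit farther.

Call:
servo_tool(moves=[[0.001, 0, 0, 0, 0, 0], [0.001, 0, 0, 0, 0, 0], [0.001, 0, 0, 0, 0, 0], [0, 0, 0, 0, 0, 0], [0, 0, 0, 0, 0, 0], [0, 0, 0, 0, 0, 0]])

```text
time: 11.45
tool_pos: [0.6121, 0.0579, 0.0923]
ee_rot: [[0.507, 0.862, -0.001], [0.862, -0.507, -0.0], [-0.0, -0.0, -1.0]]
wrist_force: [-0.7, -3.8, 0.6]
width: 0.009
```

```bash
python3 go.py 0.6011,0.04,0.0913,59.6;python3 d.py d6
```

```text
t 11.45 p [0.6121 0.0579 0.0923] yaw 59.55 w 0.008993759615303569 F [-0.7 -3.8  0.6] zx [-0.0005 -0.0001] q [-0.27  0.64  0.16  1.77 -0.14  0.75  1.  ]
[0.6011, 0.04, 0.0913, 59.6] tool shift [-0.021  -0.0004  0.001 ] rows>= 1
  turn [-0.0004  0.0003 -0.0009]
```

View pics/d6.png

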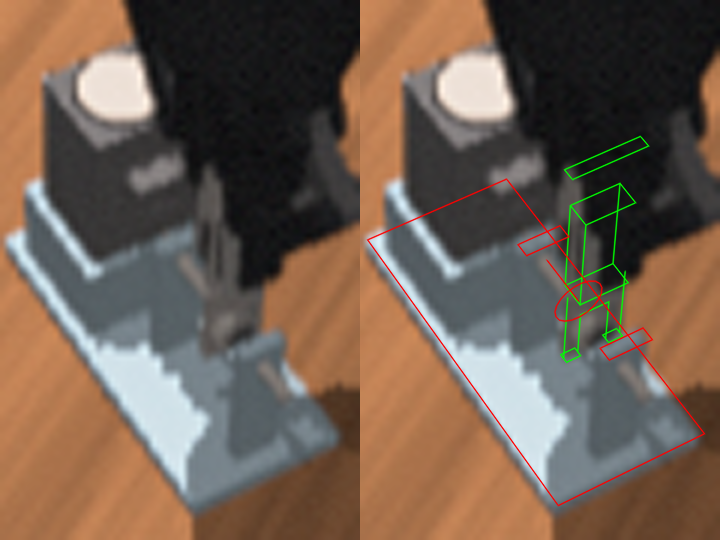

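The magazine has sprung up. I'll back off, then lift the fork clear.

Call:
servo_tool(moves=[[-0.003, 0, 0, 0, 0, 0], [-0.003, 0, 0, 0, 0, 0], [-0.003, 0, 0, 0, 0, 0], [-0.003, 0, 0, 0, 0, 0], [-0.003, 0, 0, 0, 0, 0], [-0.002, 0, 0, 0, 0, 0], [0, 0, 0, 0, 0, 0], [0, 0, 0, 0, 0, 0]])

```text
time: 12.17
tool_pos: [0.6035, 0.0439, 0.0923]
ee_rot: [[0.506, 0.862, -0.0], [0.862, -0.506, 0.001], [0.0, -0.001, -1.0]]
wrist_force: [-0.2, 0.2, -1.6]
width: 0.0091
```

```bash
python3 go.py 0.6011,0.04,0.0913,59.6;python3 d.py d7
```

```text
t 12.17 p [0.6035 0.0439 0.0923] yaw 59.57 w 0.009122667940506765 F [-0.2  0.2 -1.6] zx [-0.0003  0.0007] q [-0.25  0.63  0.16  1.79 -0.14  0.73  1.02]
[0.6011, 0.04, 0.0913, 59.6] tool shift [-0.0046 -0.0001  0.001 ] rows>= 1
  turn [-0.0006 -0.0004 -0.0005]
```

View pics/d7.png

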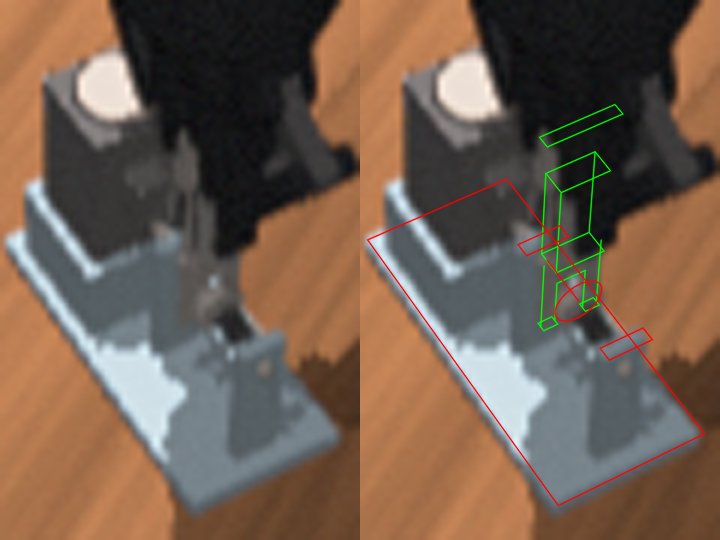

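The bar is back and the magazine stays up. I'll lift and carry the opener to the stand.

Call:
servo_tool(moves=[[-0.001, 0, -0.01, 0, 0, 0], [0, 0, -0.02, 0, 0, 0], [0, 0, -0.025, 0, 0, 0], [0, 0, -0.025, 0, 0, 0], [0, 0, -0.02, 0, 0, 0], [0, 0, 0, 0, 0, 0]])

```text
time: 12.72
tool_pos: [0.6053, 0.0427, 0.1974]
ee_rot: [[0.507, 0.862, 0.007], [0.862, -0.507, 0.001], [0.004, 0.005, -1.0]]
wrist_force: [1.0, 0.3, -0.5]
width: 0.0088
```

```bash
python3 go.py 0.4753,-0.2592,0.19,85.7;python3 two.py d8 225,100,315,260 335,210,395,275
```

```text
t 12.72 p [0.6053 0.0427 0.1974] yaw 59.56 w 0.008829824755484099 F [ 1.   0.3 -0.5] zx [0.0066 0.0012] q [-0.27  0.51  0.19  1.68 -0.11  0.95  1.  ]
[0.4753, -0.2592, 0.19, 85.7] tool shift [-0.3262  0.0409  0.0062] rows>= 8
  turn [ 0.006  -0.0031 -0.4563]
```

View pics/d8.png

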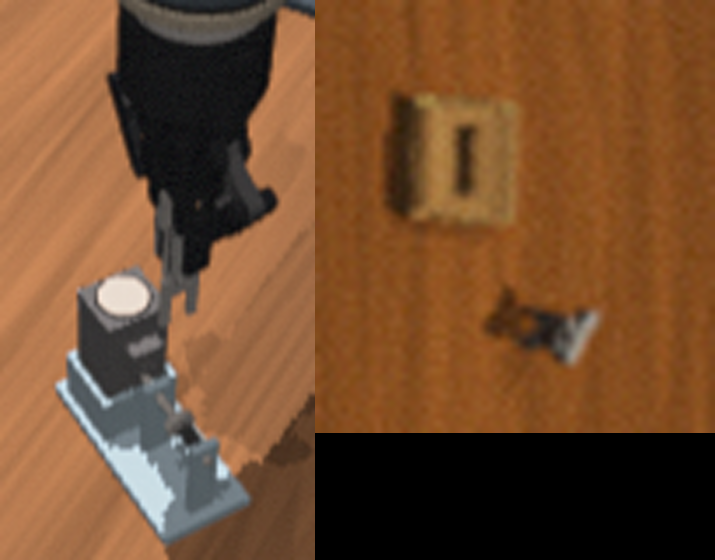

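Run:
```python
from ov import *
k=400/60
c=lambda x,y:np.array([(x+.5)/k-.5+335,(y+.5)/k-.5+210])
# slot rectangle (crop coords, left panel removed)
sl=[(143,125),(159,127),(156,197),(140,195)]
for q in sl: print(back(b,c(*q),0.026)[0][:2])
m=np.mean(sl,0);print('slot',back(b,c(*m),0.026))
tc=[(101,92),(205,98),(200,226),(93,218)]
print('top centre',back(b,c(*np.mean(tc,0)),0.042))
```

```text
[ 0.48971026 -0.25922168]
[ 0.48891952 -0.26617692]
[ 0.45858714 -0.26407079]
[ 0.45936937 -0.25714334]
slot [[ 0.47411577 -0.26165136  0.026     ]]
top centre [[ 0.47490024 -0.25759841  0.042     ]]
```

Call:
servo_tool(moves=[[0, 0, 0, 0.003, 0, -0.114], [0, 0, 0, 0, 0, -0.114], [0, 0, 0, 0, 0, -0.114], [0, 0, 0, 0, 0, -0.114], [0, 0, 0, 0, 0, 0], [0, 0, 0, 0, 0, 0], [0, 0, 0, 0, 0, 0]])

```text
time: 13.4
tool_pos: [0.6026, 0.0425, 0.1916]
ee_rot: [[0.079, 0.997, -0.004], [0.997, -0.079, 0.001], [0.001, -0.005, -1.0]]
wrist_force: [-0.6, -0.2, -1.9]
width: 0.0091
```

```bash
python3 go.py 0.4750,-0.2593,0.19,85.7
```

```text
t 13.4 p [0.6026 0.0425 0.1916] yaw 85.47 w 0.009143422686672118 F [-0.6 -0.2 -1.9] zx [-0.0044  0.0014] q [-0.19  0.51  0.06  1.68 -0.04  0.95  1.38]
[0.475, -0.2593, 0.19, 85.7] tool shift [-0.311  -0.1034  0.0018] rows>= 8
  turn [-0.0045 -0.0011 -0.004 ]
```

Call:
servo_tool(moves=[[-0.02, -0.0066, 0, 0, 0, -0.004], [-0.036, -0.012, 0, 0, 0, 0], [-0.036, -0.012, 0, 0, 0, 0], [-0.036, -0.012, 0, 0, 0, 0], [-0.036, -0.012, 0, 0, 0, 0], [-0.036, -0.012, 0, 0, 0, 0], [-0.036, -0.012, 0, 0, 0, 0], [-0.036, -0.012, 0, 0, 0, 0]])

```text
time: 14.07
tool_pos: [0.4922, -0.2236, 0.1922]
ee_rot: [[0.074, 0.997, -0.003], [0.997, -0.074, 0.001], [0.001, -0.003, -1.0]]
wrist_force: [0.4, -0.5, -2.1]
width: 0.0092
```

Call:
servo_tool(moves=[[-0.028, -0.0094, 0, 0, 0, 0], [-0.011, -0.0036, 0, 0, 0, 0], [0, 0, 0.015, 0, 0, 0], [0, 0, 0.02, 0, 0, 0], [0, 0, 0.015, 0, 0, 0], [0, 0, 0, 0, 0, 0], [0, 0, 0, 0, 0, 0], [0, 0, 0, 0, 0, 0]])

```text
time: 14.73
tool_pos: [0.4778, -0.26, 0.1429]
ee_rot: [[0.072, 0.997, -0.003], [0.997, -0.072, 0.001], [0.001, -0.003, -1.0]]
wrist_force: [-0.3, 0.5, -0.6]
width: 0.0093
```

```bash
python3 go.py 0.4750,-0.2593,0.0506,85.7; python3 two.py e1 160,70,230,170 320,190,400,280
```

```text
t 14.73 p [ 0.4778 -0.26    0.1429] yaw 85.88 w 0.009331081302102341 F [-0.3  0.5 -0.6] zx [-0.0026  0.0012] q [ 0.36  0.49  0.08  1.9  -0.06  0.76  1.97]
[0.475, -0.2593, 0.0506, 85.7] tool shift [ 0.0004 -0.0026  0.0923] rows>= 3
  turn [-0.0027 -0.001   0.0032]
```

View pics/e1.png

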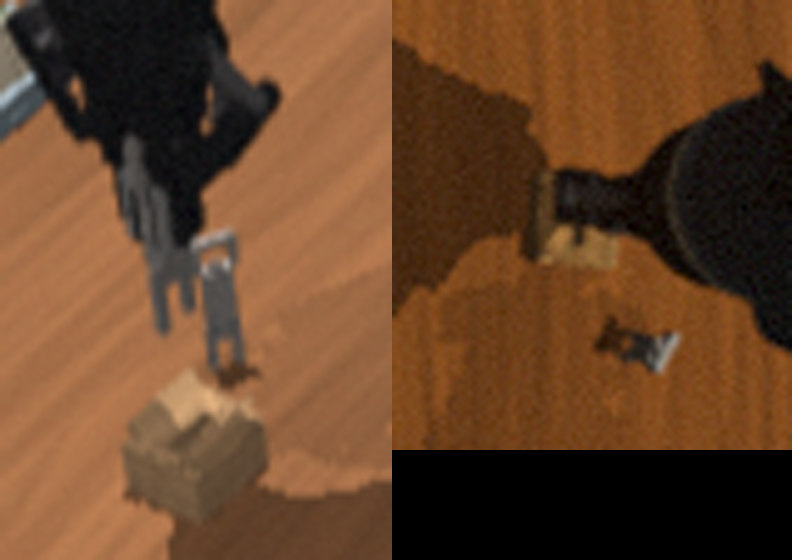

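Call:
servo_tool(moves=[[0.0004, -0.0026, 0, -0.0027, -0.001, 0.003], [0, 0, 0.015, 0, 0, 0], [0, 0, 0.015, 0, 0, 0], [0, 0, 0.015, 0, 0, 0], [0, 0, 0.005, 0, 0, 0], [0, 0, 0, 0, 0, 0], [0, 0, 0, 0, 0, 0], [0, 0, 0, 0, 0, 0]])

```text
time: 15.5
tool_pos: [0.4751, -0.2598, 0.0931]
ee_rot: [[0.074, 0.997, 0.001], [0.997, -0.074, -0.0], [-0.0, 0.001, -1.0]]
wrist_force: [0.3, 0.6, -1.7]
width: 0.0092
```

```bash
python3 go.py 0.4750,-0.2593,0.0506,85.7; python3 two.py e2 165,90,225,170 320,190,400,280
```

```text
t 15.5 p [ 0.4751 -0.2598  0.0931] yaw 85.74 w 0.009197564853207923 F [ 0.3  0.6 -1.7] zx [ 0.0006 -0.0003] q [ 0.37  0.55  0.07  1.96 -0.06  0.64  1.97]
[0.475, -0.2593, 0.0506, 85.7] tool shift [ 0.0005 -0.0002  0.0425] rows>= 2
  turn [0.0006 0.0003 0.0006]
```

View pics/e2.png

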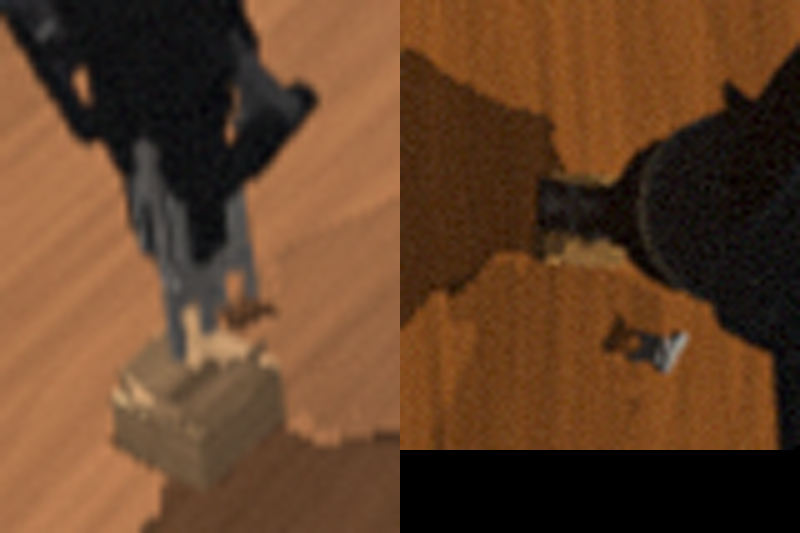

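Tips are entering the flare. I'll go down gently.

Call:
servo_tool(moves=[[0.0003, 0, 0.006, 0, 0, 0], [0, 0, 0.006, 0, 0, 0], [0, 0, 0.006, 0, 0, 0], [0, 0, 0.004, 0, 0, 0], [0, 0, 0, 0, 0, 0], [0, 0, 0, 0, 0, 0]])

```text
time: 16.1
tool_pos: [0.4743, -0.2593, 0.0698]
ee_rot: [[0.074, 0.997, -0.002], [0.997, -0.074, 0.0], [0.0, -0.002, -1.0]]
wrist_force: [-0.9, -0.8, -1.6]
width: 0.009
```

Call:
servo_tool(moves=[[0, 0, 0.005, 0, 0, 0], [0, 0, 0.005, 0, 0, 0], [0, 0, 0.005, 0, 0, 0], [0, 0, 0.003, 0, 0, 0], [0, 0, 0, 0, 0, 0], [0, 0, 0, 0, 0, 0]])

```text
time: 16.6
tool_pos: [0.4744, -0.2594, 0.0519]
ee_rot: [[0.074, 0.997, -0.001], [0.997, -0.074, 0.0], [0.0, -0.001, -1.0]]
wrist_force: [-0.3, -1.4, -2.1]
width: 0.0094
```

```bash
python3 go.py 0.4750,-0.2593,0.0506,85.7; python3 two.py e3 165,90,225,170 320,190,400,280
```

```text
t 16.6 p [ 0.4744 -0.2594  0.0519] yaw 85.73 w 0.009370452814168536 F [-0.3 -1.4 -2.1] zx [-0.0013  0.0003] q [ 0.37  0.61  0.06  1.99 -0.07  0.54  1.98]
[0.475, -0.2593, 0.0506, 85.7] tool shift [0.0001 0.0006 0.0013] rows>= 1
  turn [-0.0013 -0.0002  0.0005]
```

View pics/e3.png

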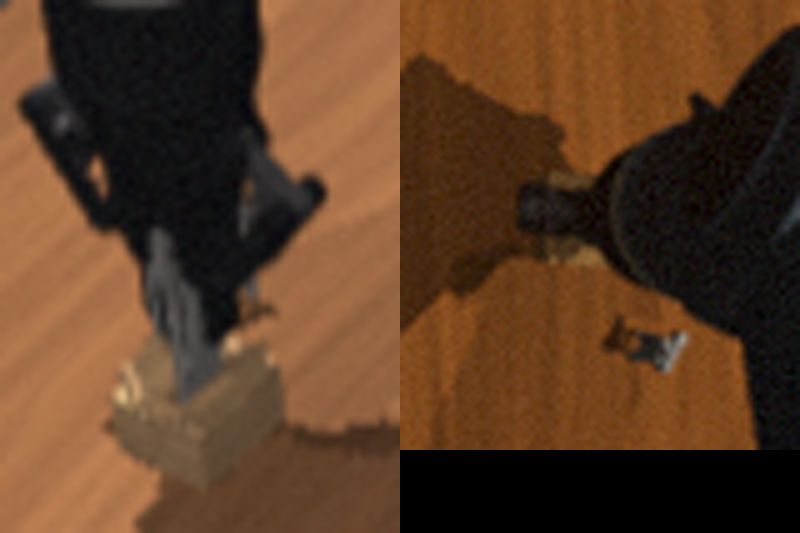

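Seated within about 1 mm. I'll go down 1 mm more, then open.

Call:
servo_tool(moves=[[0, 0, 0.001, 0, 0, 0], [0, 0, 0, 0, 0, 0], [0, 0, 0, 0, 0, 0]])

```text
time: 16.95
tool_pos: [0.4747, -0.2594, 0.0513]
ee_rot: [[0.074, 0.997, -0.0], [0.997, -0.074, 0.0], [0.0, -0.0, -1.0]]
wrist_force: [0.5, -1.9, -1.4]
width: 0.009
```

Call:
servo_tool(moves=[[0, 0, 0, 0, 0, 0], [0, 0, 0, 0, 0, 0], [0, 0, 0, 0, 0, 0], [0, 0, 0, 0, 0, 0], [0, 0, 0, 0, 0, 0], [0, 0, 0, 0, 0, 0], [0, 0, 0, 0, 0, 0]], grip=0.06)

```text
time: 17.53
tool_pos: [0.4747, -0.2592, 0.0513]
ee_rot: [[0.074, 0.997, -0.001], [0.997, -0.074, 0.0], [0.0, -0.001, -1.0]]
wrist_force: [-0.0, 1.4, -0.2]
width: 0.0599
```

```bash
python3 go.py; python3 two.py e4 165,90,225,170 320,190,400,280
```

```text
t 17.53 p [ 0.4747 -0.2592  0.0513] yaw 85.75 w 0.05993151545558726 F [-0.   1.4 -0.2] zx [-0.0006  0.0003] q [ 0.37  0.61  0.06  1.99 -0.07  0.54  1.98]
```

View pics/e4.png

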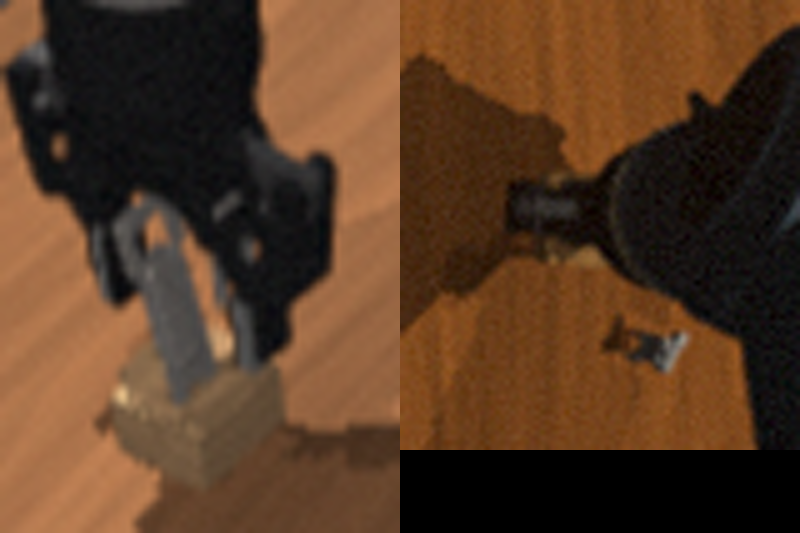

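It stands in the slot, leaning slightly. I'll open wider and rise.

Call:
servo_tool(moves=[[0, 0, 0, 0, 0, 0], [0, 0, 0, 0, 0, 0], [0, 0, -0.02, 0, 0, 0], [0, 0, -0.035, 0, 0, 0], [0, 0, -0.035, 0, 0, 0], [0, 0, -0.035, 0, 0, 0], [0, 0, -0.025, 0, 0, 0], [0, 0, 0, 0, 0, 0]], grip=0.08)

```text
time: 18.3
tool_pos: [0.477, -0.2606, 0.2065]
ee_rot: [[0.075, 0.997, 0.007], [0.997, -0.075, -0.003], [-0.003, 0.007, -1.0]]
wrist_force: [0.6, 0.2, -0.3]
width: 0.08
```

```bash
python3 go.py 0.5727,-0.0095,0.2,-30.4; python3 two.py e5 165,70,225,170 320,190,400,280
python3 - <<'E'
from h import *
a=pickle.load(open('scene.pkl','rb')); crop(a,235,150,300,260,5,'m1')
E
```

```text
t 18.3 p [ 0.477  -0.2606  0.2065] yaw 85.72 w 0.08003879257700673 F [ 0.6  0.2 -0.3] zx [ 0.007  -0.0032] q [ 0.35  0.4   0.09  1.83 -0.05  0.9   1.96]
[0.5727, -0.0095, 0.2, -30.4] tool shift [0.2575 0.0767 0.0063] rows>= 7
  turn [ 0.0073 -0.0057  2.0267]
```

View pics/e5.png

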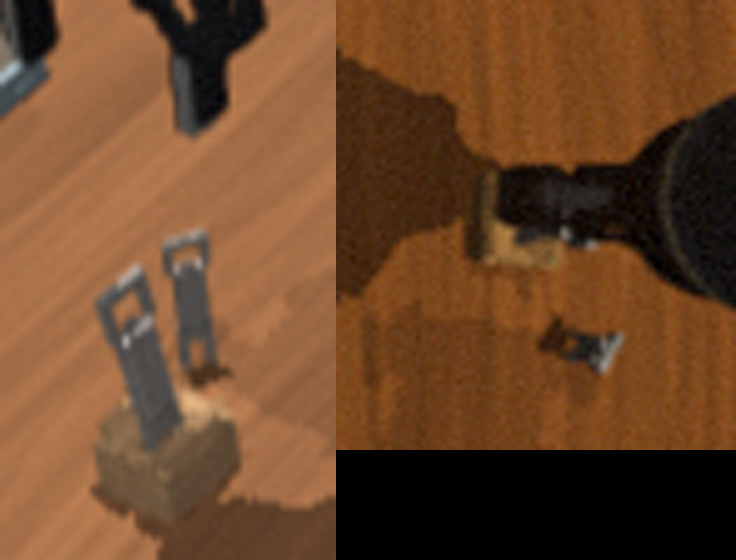

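View pics/m1.png

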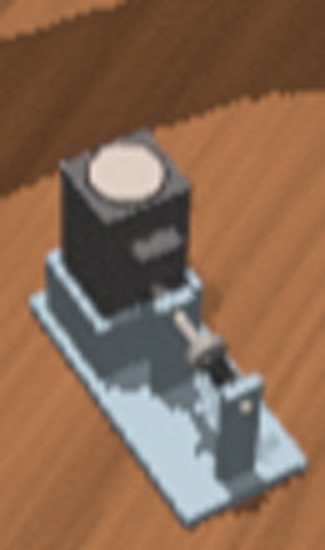

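The opener stands in its stand, leaning about 0.15 rad. The magazine is up and the bar is under its lug. I'll turn for the magazine.

Call:
servo_tool(moves=[[0, 0, 0, 0, 0, 0.12], [0, 0, 0, 0, 0, 0.12], [0, 0, 0, 0, 0, 0.12], [0, 0, 0, 0, 0, 0.12], [0, 0, 0, 0, 0, 0.12], [0, 0, 0, 0, 0, 0.12], [0, 0, 0, 0, 0, 0.12], [0, 0, 0, 0, 0, 0.12]])

```text
time: 19.07
tool_pos: [0.474, -0.2589, 0.1996]
ee_rot: [[0.863, 0.506, -0.003], [0.506, -0.863, 0.001], [-0.002, -0.003, -1.0]]
wrist_force: [0.8, -0.5, -1.0]
width: 0.0802
```

Call:
servo_tool(moves=[[0, 0, 0, 0, 0, 0.12], [0, 0, 0, 0, 0, 0.12], [0, 0, 0, 0, 0, 0.12], [0, 0, 0, 0, 0, 0.12], [0, 0, 0, 0, 0, 0.12], [0, 0, 0, 0, 0, 0.12], [0, 0, 0, 0, 0, 0.12], [0, 0, 0, 0, 0, 0.12]])

```text
time: 19.73
tool_pos: [0.474, -0.2589, 0.1997]
ee_rot: [[0.909, -0.416, -0.003], [-0.416, -0.909, 0.001], [-0.003, 0.001, -1.0]]
wrist_force: [-0.1, -1.4, -0.4]
width: 0.08
```

Call:
servo_tool(moves=[[0, 0, 0, 0, 0, 0.107], [0, 0, 0, 0, 0, 0], [0, 0, 0, 0, 0, 0], [0, 0, 0, 0, 0, 0]])

```text
time: 20.07
tool_pos: [0.4744, -0.2591, 0.2005]
ee_rot: [[0.864, -0.503, -0.002], [-0.503, -0.864, 0.0], [-0.002, 0.001, -1.0]]
wrist_force: [1.0, 0.5, 0.8]
width: 0.0802
```

```bash
python3 go.py 0.5727,-0.0095,0.2,-30.4
```

```text
t 20.07 p [ 0.4744 -0.2591  0.2005] yaw -30.19 w 0.08022700230005735 F [1.  0.5 0.8] zx [-0.0021  0.0004] q [-0.02  0.48  0.66  1.85 -0.36  0.93  0.27]
[0.5727, -0.0095, 0.2, -30.4] tool shift [-0.0405 -0.2652  0.0004] rows>= 7
  turn [0.0007 0.0021 0.0037]
```

Call:
servo_tool(moves=[[-0.003, -0.02, 0, 0, 0.002, 0.0037], [-0.0057, -0.037, 0, 0, 0, 0], [-0.0057, -0.037, 0, 0, 0, 0], [-0.0057, -0.037, 0, 0, 0, 0], [-0.0057, -0.037, 0, 0, 0, 0], [-0.0057, -0.037, 0, 0, 0, 0], [-0.0057, -0.037, 0, 0, 0, 0], [-0.0033, -0.0232, 0, 0, 0, 0]])

```text
time: 20.73
tool_pos: [0.5758, -0.0058, 0.2006]
ee_rot: [[0.864, -0.503, 0.001], [-0.503, -0.864, 0.001], [0.0, -0.001, -1.0]]
wrist_force: [0.4, 0.1, -0.8]
width: 0.0799
```

Call:
servo_tool(moves=[[0, 0, 0, 0, 0, 0], [0, 0, 0.02, 0, 0, 0], [0, 0, 0.02, 0, 0, 0], [0, 0, 0, 0, 0, 0], [0, 0, 0, 0, 0, 0], [0, 0, 0, 0, 0, 0]])

```text
time: 21.23
tool_pos: [0.5751, -0.0112, 0.1619]
ee_rot: [[0.861, -0.509, 0.002], [-0.509, -0.861, -0.001], [0.002, 0.0, -1.0]]
wrist_force: [0.6, -0.2, 0.4]
width: 0.0799
```

```bash
python3 go.py 0.5727,-0.0095,0.073,-30.4;  python3 two.py m2 225,100,315,260 225,150,300,225
```

```text
t 21.23 p [ 0.5751 -0.0112  0.1619] yaw -30.61 w 0.07988939281190381 F [ 0.6 -0.2  0.4] zx [ 0.0016 -0.001 ] q [-0.46  0.58  0.63  1.81 -0.43  0.89 -0.16]
[0.5727, -0.0095, 0.073, -30.4] tool shift [-0.0031 -0.0002  0.0889] rows>= 3
  turn [ 0.     -0.0018 -0.0036]
```

View pics/m2.png

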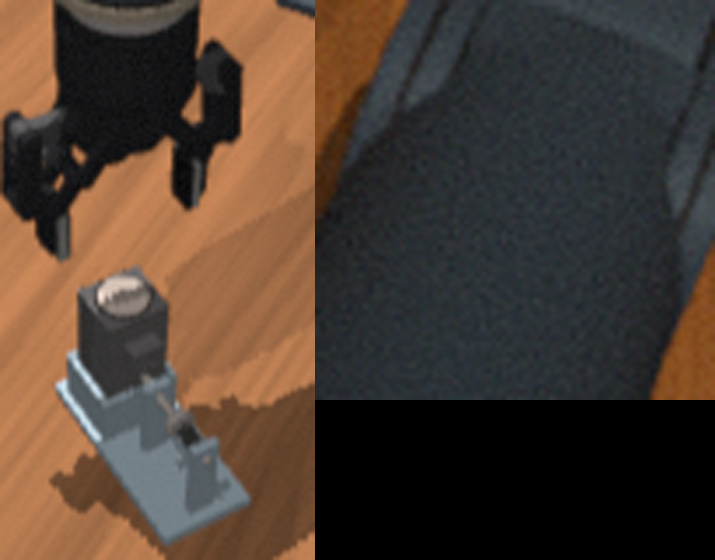

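Call:
servo_tool(moves=[[-0.0025, 0, 0.005, 0, -0.001, -0.003], [0, 0, 0.018, 0, 0, 0], [0, 0, 0.018, 0, 0, 0], [0, 0, 0.018, 0, 0, 0], [0, 0, 0.016, 0, 0, 0], [0, 0, 0.01, 0, 0, 0], [0, 0, 0, 0, 0, 0], [0, 0, 0, 0, 0, 0]])

```text
time: 22.0
tool_pos: [0.5728, -0.0093, 0.0763]
ee_rot: [[0.862, -0.507, -0.0], [-0.507, -0.862, -0.0], [0.0, 0.0, -1.0]]
wrist_force: [-0.0, 0.5, 0.2]
width: 0.08
```

```bash
python3 go.py 0.5727,-0.0095,0.075,-30.4;  python3 two.py m3 225,130,315,260 225,150,300,225
```

```text
t 22.0 p [ 0.5728 -0.0093  0.0763] yaw -30.44 w 0.08000264611409 F [-0.   0.5  0.2] zx [-0.0001 -0.0004] q [-0.4   0.68  0.54  1.9  -0.52  0.71 -0.09]
[0.5727, -0.0095, 0.075, -30.4] tool shift [0.     0.0002 0.0013] rows>= 1
  turn [ 0.0003 -0.0001 -0.0007]
```

View pics/m3.png

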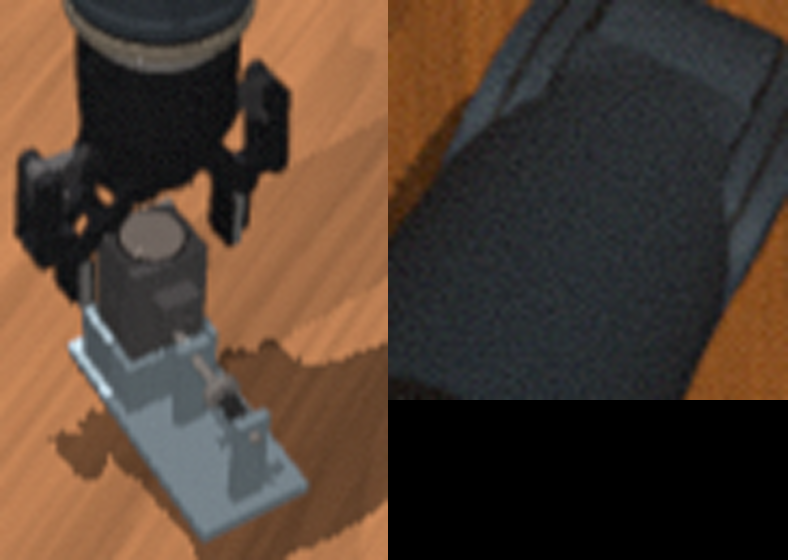

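Both fingers flank the magazine. Close.

Call:
servo_tool(moves=[[0, 0, 0, 0, 0, 0], [0, 0, 0, 0, 0, 0], [0, 0, 0, 0, 0, 0], [0, 0, 0, 0, 0, 0], [0, 0, 0, 0, 0, 0], [0, 0, 0, 0, 0, 0], [0, 0, 0, 0, 0, 0]], grip=0)

```text
time: 22.68
tool_pos: [0.5731, -0.0091, 0.0763]
ee_rot: [[0.862, -0.506, 0.001], [-0.506, -0.862, -0.0], [0.001, -0.0, -1.0]]
wrist_force: [0.4, 0.1, -0.1]
width: 0.043
```

Call:
servo_tool(moves=[[0, 0, -0.004, 0, 0, 0], [0, 0, -0.008, 0, 0, 0], [0, 0, -0.012, 0, 0, 0], [0, 0, -0.02, 0, 0, 0], [0, 0, -0.025, 0, 0, 0], [0, 0, -0.025, 0, 0, 0], [0, 0, -0.015, 0, 0, 0], [0, 0, 0, 0, 0, 0]])

```text
time: 23.35
tool_pos: [0.5741, -0.0097, 0.1889]
ee_rot: [[0.862, -0.507, 0.005], [-0.507, -0.862, -0.0], [0.004, -0.003, -1.0]]
wrist_force: [0.7, 0.1, -1.3]
width: 0.0433
```

```bash
python3 go.py;  python3 two.py m4 225,100,315,260 125,185,200,260
```

```text
t 23.35 p [ 0.5741 -0.0097  0.1889] yaw -30.46 w 0.04328586760689441 F [ 0.7  0.1 -1.3] zx [ 0.005 -0.   ] q [-0.48  0.54  0.66  1.79 -0.4   0.94 -0.19]
```

View pics/m4.png

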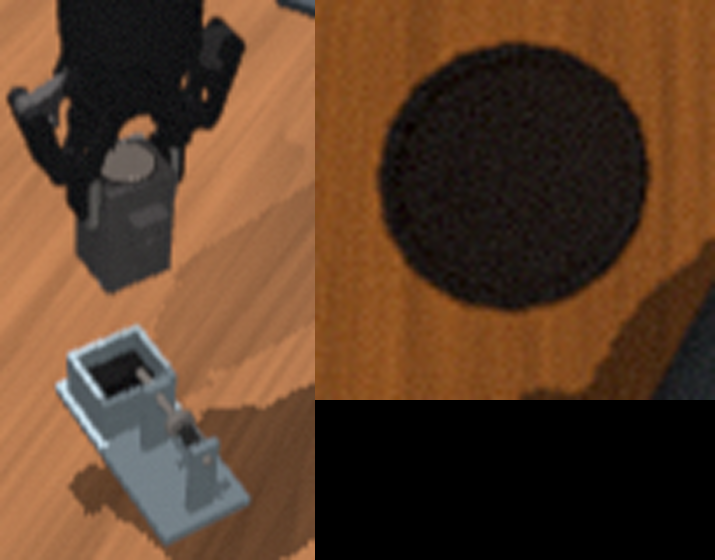

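The magazine is clear of the well. Next, the dish centre from the top view.

```bash
python3 - <<'E'
from fit import *
for s,c,seed in ((b,(125,185,200,260),(162,218)),(a,(350,210,450,300),(400,255))):
    g=s['pixels'].max(axis=2); m=np.zeros_like(g); x0,y0,x1,y1=c; m[y0:y1,x0:x1]=(g[y0:y1,x0:x1]<45)
    n,l,st,ce=cv2.connectedComponentsWithStats(m); i=l[seed[1],seed[0]]
    cs=max(cv2.findContours((l==i).astype(np.uint8),0,1)[0],key=len)
    e=cv2.fitEllipse(cv2.convexHull(cs)); print(e,back(s,e[0],.016),st[i])
    print(back(s,e[0],.01))
E
python3 go.py 0.5365,0.3,0.19
```

```text
((161.82266235351562, 217.66331481933594), (48.50222396850586, 49.97129440307617), 57.88107681274414) [[0.51501511 0.31267397 0.016     ]] [ 137  193   50   50 1913]
[[0.51535534 0.31441995 0.01      ]]
((400.69427490234375, 255.3880615234375), (55.65997314453125, 71.1915512084961), 114.65534973144531) [[0.52619647 0.31488185 0.016     ]] [ 367  226   68   59 3109]
[[0.5215588  0.31508516 0.01      ]]
t 23.45 p [ 0.5726 -0.009   0.1856] yaw -30.42 w 0.04327783719062195 F [ 0.6  0.3 -1.8] zx [0.0009 0.0001] q [-0.48  0.55  0.65  1.79 -0.4   0.94 -0.18]
[0.5365, 0.3, 0.19] tool shift [-0.1876 -0.2482 -0.0044] rows>= 8
```

```bash
python3 go.py 0.518,0.3135,0.18,-30.4
```

```text
t 23.45 p [ 0.5726 -0.009   0.1856] yaw -30.42 w 0.04327783719062195 F [ 0.6  0.3 -1.8] zx [0.0009 0.0001] q [-0.48  0.55  0.65  1.79 -0.4   0.94 -0.18]
[0.518, 0.3135, 0.18, -30.4] tool shift [-0.2104 -0.2504  0.0056] rows>= 8
  turn [-0.0005 -0.0007 -0.0004]
```

Call:
servo_tool(moves=[[-0.01, -0.012, 0, 0, 0, 0], [-0.021, -0.025, 0, 0, 0, 0], [-0.021, -0.025, 0, 0, 0, 0], [-0.021, -0.025, 0, 0, 0, 0], [-0.021, -0.025, 0, 0, 0, 0], [-0.021, -0.025, 0, 0, 0, 0], [-0.021, -0.025, 0, 0, 0, 0], [-0.021, -0.025, 0, 0, 0, 0]])

```text
time: 24.12
tool_pos: [0.5307, 0.233, 0.1838]
ee_rot: [[0.862, -0.507, -0.002], [-0.507, -0.862, -0.001], [-0.001, 0.002, -1.0]]
wrist_force: [0.9, -0.1, -2.0]
width: 0.0434
```

Call:
servo_tool(moves=[[-0.021, -0.025, 0, 0, 0, 0], [-0.021, -0.025, 0, 0, 0, 0], [-0.011, -0.0134, 0, 0, 0, 0], [0, 0, 0.02, 0, 0, 0], [0, 0, 0.02, 0, 0, 0], [0, 0, 0.02, 0, 0, 0], [0, 0, 0, 0, 0, 0], [0, 0, 0, 0, 0, 0]])

```text
time: 24.78
tool_pos: [0.5174, 0.3124, 0.1237]
ee_rot: [[0.862, -0.507, -0.003], [-0.507, -0.862, -0.003], [-0.001, 0.004, -1.0]]
wrist_force: [-0.1, -0.4, -0.8]
width: 0.0429
```

Call:
servo_tool(moves=[[0, 0, 0, 0, 0, 0], [0, 0, 0, 0, 0, 0]])

```text
time: 24.95
tool_pos: [0.5192, 0.3131, 0.1261]
ee_rot: [[0.862, -0.507, 0.001], [-0.507, -0.862, 0.0], [0.001, -0.001, -1.0]]
wrist_force: [0.1, -0.5, -0.9]
width: 0.0431
```

```bash
python3 go.py 0.518,0.3135,0.06,-30.4;  python3 two.py p1 350,120,460,300 125,185,200,260
```

```text
t 24.95 p [0.5192 0.3131 0.1261] yaw -30.46 w 0.043115898953475416 F [ 0.1 -0.5 -0.9] zx [0.0013 0.0004] q [-1.    0.67  0.63  1.77 -0.5   0.87 -0.67]
[0.518, 0.3135, 0.06, -30.4] tool shift [-0.0013  0.0003  0.0661] rows>= 2
  turn [-0.001 -0.001 -0.001]
```

View pics/p1.png

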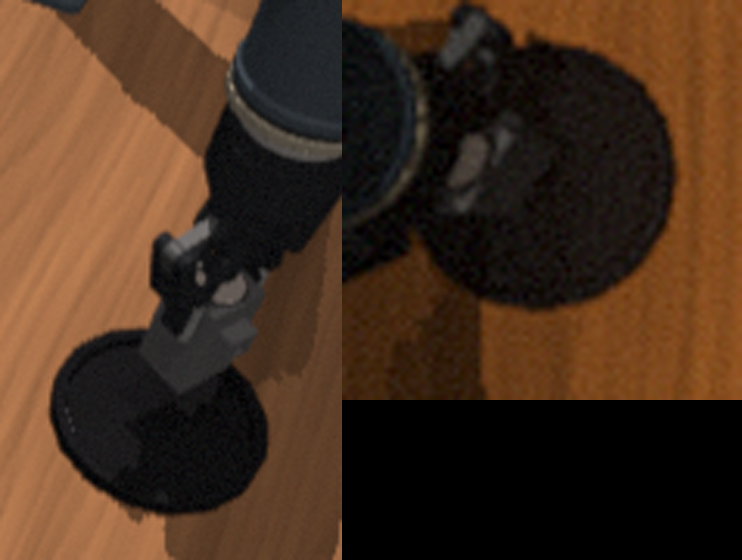

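Call:
servo_tool(moves=[[0, 0, 0.015, 0, 0, 0], [0, 0, 0.015, 0, 0, 0], [0, 0, 0.015, 0, 0, 0], [0, 0, 0.012, 0, 0, 0], [0, 0, 0.008, 0, 0, 0], [0, 0, 0, 0, 0, 0], [0, 0, 0, 0, 0, 0], [0, 0, 0, 0, 0, 0]])

```text
time: 25.72
tool_pos: [0.5191, 0.3132, 0.0608]
ee_rot: [[0.862, -0.507, 0.001], [-0.507, -0.862, 0.0], [0.001, -0.001, -1.0]]
wrist_force: [-0.1, 0.5, -1.6]
width: 0.0433
```

Call:
servo_tool(moves=[[0, 0, 0.0015, 0, 0, 0], [0, 0, 0.0015, 0, 0, 0], [0, 0, 0.001, 0, 0, 0], [0, 0, 0, 0, 0, 0], [0, 0, 0, 0, 0, 0]])

```text
time: 26.13
tool_pos: [0.5185, 0.3131, 0.0561]
ee_rot: [[0.862, -0.507, 0.0], [-0.507, -0.862, -0.0], [0.0, 0.0, -1.0]]
wrist_force: [0.0, 0.2, -1.9]
width: 0.0429
```

```bash
python3 go.py;  python3 two.py p2 350,140,460,300 125,185,200,260
```

```text
t 26.13 p [0.5185 0.3131 0.0561] yaw -30.43 w 0.042865601105587285 F [ 0.   0.2 -1.9] zx [ 0.0002 -0.0002] q [-0.95  0.75  0.56  1.83 -0.57  0.73 -0.61]
```

View pics/p2.png

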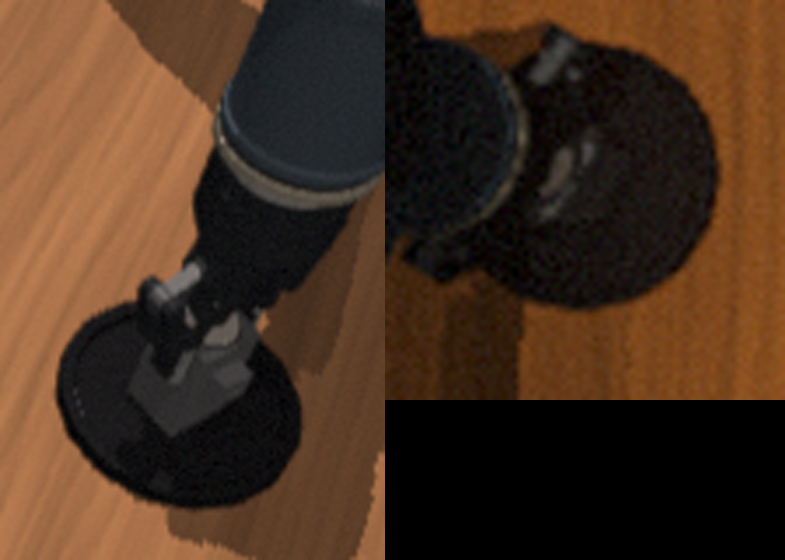

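Call:
servo_tool(moves=[[0, 0, 0.001, 0, 0, 0], [0, 0, 0.001, 0, 0, 0], [0, 0, 0.001, 0, 0, 0], [0, 0, 0, 0, 0, 0], [0, 0, 0, 0, 0, 0]])

```text
time: 26.65
tool_pos: [0.5186, 0.3131, 0.0532]
ee_rot: [[0.862, -0.507, 0.0], [-0.507, -0.862, -0.0], [0.0, -0.0, -1.0]]
wrist_force: [-0.1, -0.7, 1.2]
width: 0.0431
```

Call:
servo_tool(moves=[[0, 0, 0.001, 0, 0, 0], [0, 0, 0, 0, 0, 0], [0, 0, 0, 0, 0, 0]])

```text
time: 26.9
tool_pos: [0.5186, 0.3131, 0.0531]
ee_rot: [[0.862, -0.507, 0.0], [-0.507, -0.862, 0.001], [0.0, -0.001, -1.0]]
wrist_force: [-3.2, -1.5, 12.1]
width: 0.0429
```

Contact, with the force up to 12 N. I'll ease off 1 mm and release.

Call:
servo_tool(moves=[[0, 0, -0.001, 0, 0, 0], [0, 0, 0, 0, 0, 0], [0, 0, 0, 0, 0, 0]])

```text
time: 27.15
tool_pos: [0.5187, 0.3132, 0.0531]
ee_rot: [[0.862, -0.507, 0.0], [-0.507, -0.862, -0.0], [0.0, -0.0, -1.0]]
wrist_force: [-0.1, 0.4, 3.3]
width: 0.0433
```

Call:
servo_tool(moves=[[0, 0, 0, 0, 0, 0], [0, 0, 0, 0, 0, 0], [0, 0, 0, 0, 0, 0], [0, 0, 0, 0, 0, 0], [0, 0, 0, 0, 0, 0], [0, 0, 0, 0, 0, 0]], grip=0.08)

```text
time: 27.65
tool_pos: [0.5185, 0.3131, 0.053]
ee_rot: [[0.862, -0.507, 0.0], [-0.507, -0.862, -0.0], [0.0, 0.0, -1.0]]
wrist_force: [0.4, -0.3, 0.2]
width: 0.08
```

```bash
python3 go.py;  python3 two.py p3 350,140,460,300 125,185,200,260
```

```text
t 27.65 p [0.5185 0.3131 0.053 ] yaw -30.44 w 0.08002723392178118 F [ 0.4 -0.3  0.2] zx [ 0.0002 -0.0003] q [-0.95  0.75  0.55  1.83 -0.57  0.73 -0.61]
```

View pics/p3.png

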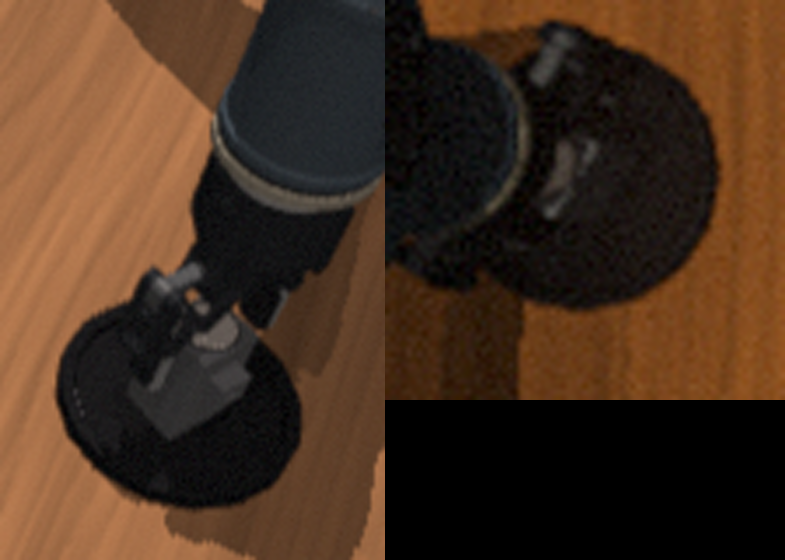

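Released. I'll rise straight up and then clear the view.

Call:
servo_tool(moves=[[0, 0, -0.01, 0, 0, 0], [0, 0, -0.02, 0, 0, 0], [0, 0, -0.03, 0, 0, 0], [0, 0, -0.035, 0, 0, 0], [0, 0, -0.035, 0, 0, 0], [0, 0, -0.02, 0, 0, 0], [-0.03, -0.01, 0, 0, 0, 0], [-0.03, -0.01, 0, 0, 0, 0]])

```text
time: 28.42
tool_pos: [0.4786, 0.3597, 0.206]
ee_rot: [[0.86, -0.511, 0.004], [-0.511, -0.86, 0.002], [0.002, -0.004, -1.0]]
wrist_force: [-0.4, 1.1, -0.5]
width: 0.0798
```

Call:
servo_tool(moves=[[-0.012, -0.035, 0, 0, 0, 0], [-0.012, -0.035, 0, 0, 0, 0], [-0.012, -0.035, 0, 0, 0, 0], [-0.012, -0.035, 0, 0, 0, 0], [0, 0, 0, 0, 0, 0], [0, 0, 0, 0, 0, 0], [0, 0, 0, 0, 0, 0], [0, 0, 0, 0, 0, 0]])

```text
time: 29.08
tool_pos: [0.5069, 0.5042, 0.2037]
ee_rot: [[0.861, -0.508, 0.001], [-0.508, -0.861, -0.001], [0.001, 0.0, -1.0]]
wrist_force: [-0.9, -0.9, -0.4]
width: 0.0801
```

```bash
python3 go.py;  python3 two.py p4 350,140,460,300 125,185,200,260
python3 - <<'E'
from h import *
for n in ('scene','top'):
    s=pickle.load(open(n+'.pkl','rb')); cv2.imwrite(f'pics/fin_{n}.png',cv2.resize(s['pixels'][:,:,::-1],(800,600)))
E
```

```text
t 29.08 p [0.5069 0.5042 0.2037] yaw -30.55 w 0.08010655320489872 F [-0.9 -0.9 -0.4] zx [ 0.0006 -0.0007] q [-1.19  0.75  0.68  1.37 -0.48  1.19 -1.  ]
```

View pics/p4.png

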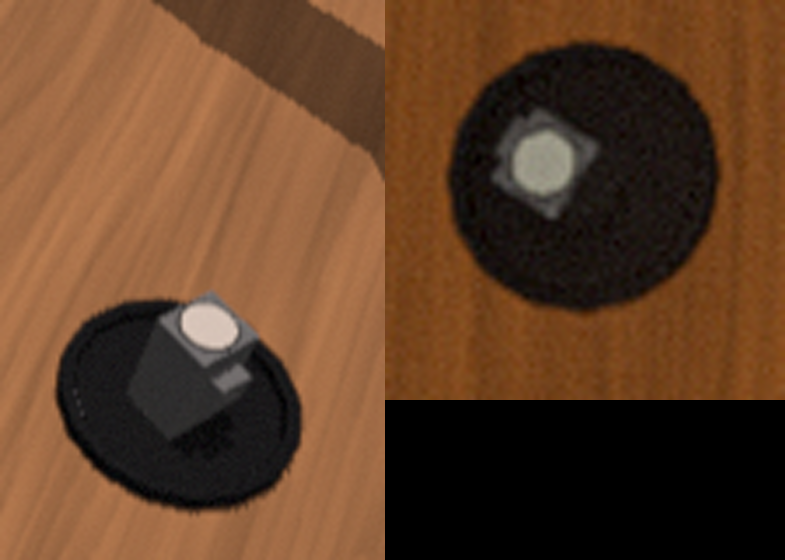

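View pics/fin_scene.png

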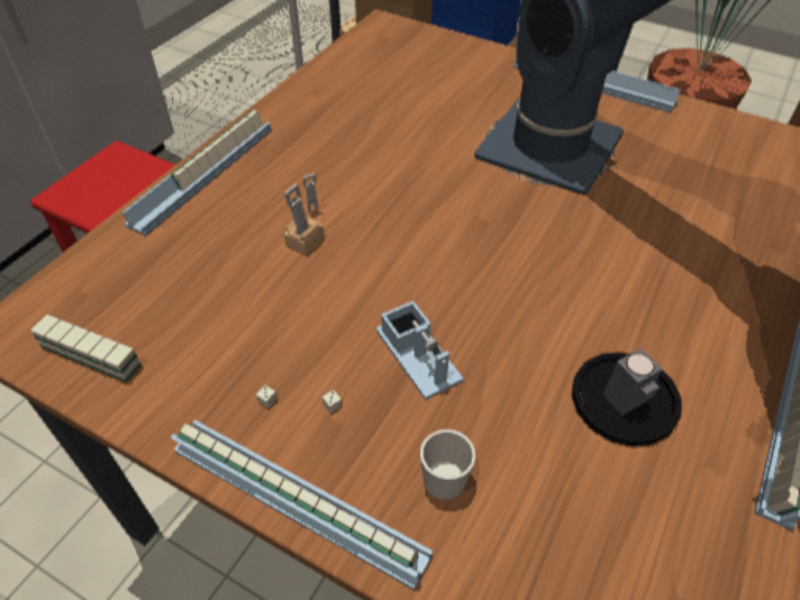

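The magazine stands in the dish at scene (635,380) in the 800-wide view. The opener is in its stand at (297,215), and the dice and cup look unmoved. I'll check uprightness, centring and opener lean with the models.

```bash
python3 - <<'E'
from ov import *
P=(0.5186,0.3131,-.530)
def box(x0,x1,y0,y1,z): return [(x0,y0,z),(x1,y0,z),(x1,y1,z),(x0,y1,z),(x0,y0,z)]
V=[box(-22,22,-20,20,86),box(-22,22,-20,20,6),[(22,20,6),(22,20,86)]]
V=[np.array(v)/1e3@Rz(P[2]).T+[P[0],P[1],0] for v in V]
t=np.linspace(0,6.3,40);V.append(np.c_[.518+.074*np.cos(t),.3135+.074*np.sin(t),0*t+.016])
draw(a,V,(355,215,445,290),4,'v1');draw(b,V,(130,190,195,255),6,'v2')
A=cv2.imread('pics/v1.png')[:,360:];B=cv2.imread('pics/v2.png')[:,390:]
h=max(A.shape[0],B.shape[0]);f=lambda i:cv2.copyMakeBorder(i,0,h-i.shape[0],0,0,0)
cv2.imwrite('pics/v.png',np.hstack([f(A),f(B)]))
E
python3 f3.py 0.4750,-0.2600,-0.075 0.15,0 0,0 so2
```

```text
(no output)
```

View pics/v.png

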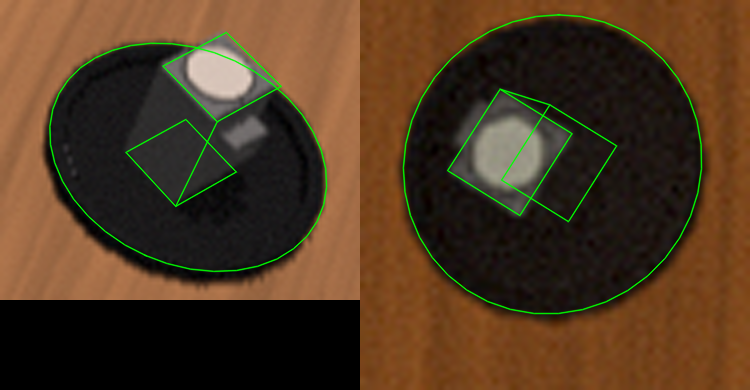

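View pics/so2.png

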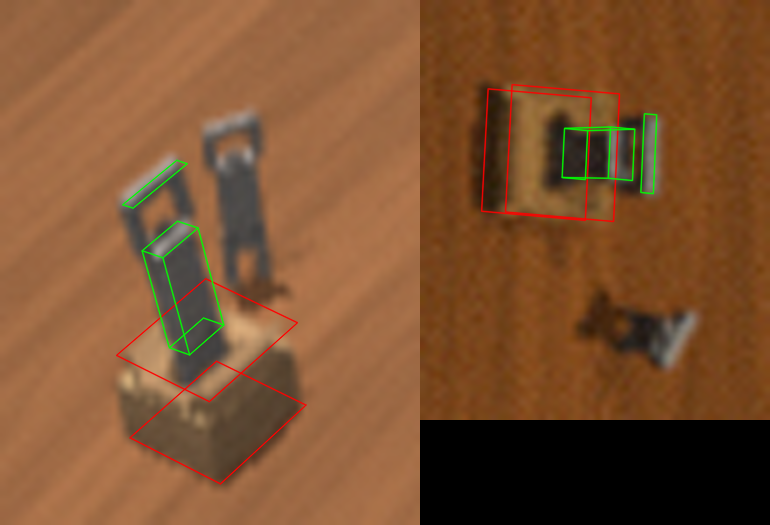

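The magazine is upright and centred in the dish. The opener sits on the slot floor with about 0.15 rad of lean, under the 0.3 limit. Handing in.

```bash
python3 -c "
from rig import r
print(r.sign_off())"
```

```text
the job is handed in; nothing more can be done
None
```

The magazine is out of the dispenser and standing in the dish, the opener is back in its stand, and I handed the job in at about 29 s of the 70 s. No verdict was reported.

- **Spring bar:** I took the full-size opener from the stand; the free-standing one on the table was the smaller look-alike. I straddled the shaft and pushed the collar with about 4 N until the magazine sprang up. I then let the bar return under the lug. The fingers stayed about 2 cm above the bar.
- **Opener:** It stands fork down in the slot, with the tips matching the slot floor in both pictures. It leans about 0.15 rad; the limit is 0.3.
- **Magazine:** It stands upright at about (0.519, 0.313), within about 1 cm of the dish centre. I set it down until contact; the force reached 12 N, and I eased off before releasing.
- **Dice and cup:** They look unmoved in the last picture, judged by eye rather than measured.
- **Clear of the scene:** The gripper was well away from everything when I handed in.

**Disagreements:** The two cameras differed by about 9 mm on the dish centre, so I used a point between them. They differed by about 2 mm elsewhere. Both are within the tolerances.

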